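# Pack the offcut box: can off, load, tamp level, lid on

### The arm

A 7-joint arm with a two-finger parallel gripper is mounted at the origin on the work surface. World frame = base frame: x ahead of the robot, y to its left, z up, the work surface at z = 0. Lengths are in m, angles in degrees, forces in N, time in s.
With the tool pointing down it reaches from about 0.4 to 0.925 m from the base axis. Payload 5.6 kg.
Tool frame: the origin (TCP) lies where the fingers leave the gripper's body, on its centre line; the fingertips stand 73 mm ahead of it and the grasp point (between the pads) lies 54 mm ahead of it; z points along the fingers, y is the direction in which the jaws open and shut (so a half turn about z gives the same grasp; the last joint's range is limited). The gripper opens to 85 mm and grips with 20 to 120 N. Pads are 22 mm wide; open, the fingers measure 114 mm over their backs; the gripper's body (76 mm by 85 mm) begins 54 mm behind the grasp point. The pads swing forward as they close: fully open they stand 13 mm farther back than shut.
Start: joints at [71.219, 26.786, -0.665, 91.828, 0.344, 61.387, -3.226], TCP at [0.183, -0.624, 0.304] pointing down, gripper open.
Joint ranges: [-144.91, 144.91], [-17.63, 115.5], [-89.93, 88.59], [15.96, 139.68], [-74.01, 254.01], [8.47, 105.57], [-167.45, 167.45]. Speed limits (degrees/s): [147.25, 147.25, 180, 180, 180, 180, 180].

### API

Orientations are given as [roll, pitch, yaw] about the fixed x, y, z axes, in that order (R = Rz(yaw) Ry(pitch) Rx(roll)).
In Python, from bench import bot gives the robot as it stands.
- The arm moves only by the tool carry_out, never from a script. Its argument "rows" is a list of rows, each an object of numbers: "tx", "ty", "tz": the shift along the tool's x, y, z normalised to -1 to 1, where 1 is 60 mm; "rx", "ry", "rz": the turn, a rotation vector about the tool's x, y, z normalised to -1 to 1, where 1 is 10 degrees; "grip": the opening, from 0 (shut) to 1 (fully open). In form: [{"tx": .., "ty": .., "tz": .., "rx": .., "ry": .., "rz": .., "grip": ..}, ...]. A call has exactly 10 rows; each row shifts and turns the commanded pose from where the row before left it, along the tool's axes as they then stand; what a row does not reach is not made up. A row lasts 1/8 s, in which the tool goes at most 62.5 mm and 10.7 degrees, less where a joint would pass 70% of its speed; a pose out of reach is approached as far as the arm can. A call with a number of a shift or a turn outside -1 to 1 is refused whole. A call with a gripper value outside its range is refused whole. The fingers move at their own pace and stop on an object; the grip force is fixed at half the most. Time passes only in rows, so rows that do not move let the fingers close, or fill a call up. It gives the time, the measured TCP pose, the force and the opening at its end, in the units of the state.
- bot.read_state(): the state, without advancing time (a new reading comes with each control period).
- bot.snapshot(name): name is "scene" or "top"; returns a dict with "img" (480x640x3 uint8, red, green, blue), "depth" (480x640 float32, m along the optical axis (not along the pixel's ray), 0 where there is no reading), "fx", "fy", "cx", "cy" (pixels), "rvec" (rotation vector, rad) and "tvec" (3), from world to camera coordinates, as OpenCV has them. Camera axes: x right, y down, z forward; pixel columns grow to the right and rows downward; lengths in m; the calibration is good to about 2 mm. A picture is of the moment at which its call begins.
- bot.close_job(): hands the job in, once; it reports no verdict.
The state is a dict: "time": time; "joint_pos": joint angles; "joint_vel": joint speeds; "effort": joint torques, N m; "position": TCP position; "tool_rot": TCP orientation; "ft_force": force on the tool from outside, world axes, zero at the start; "torque": the same for the moment, N m; "gripper_width": finger opening in m.
Only numpy, scipy, OpenCV 4.12 (cv2) and the standard library are available. Lean on these libraries where they do the work, as an engineer would, in place of code of your own. Each camera call takes 0.05 s, during which the arm holds its last target.

### The job

Top up the box of smoking-wood chunks and close it: lift the oil can off the box's lid by its handle and stand it on the cork mat, take the lid off and lay it on the bench, and put every chunk lying on the bench into the box. Then press the load down firmly with the flat of the hand tamper until all the chunks lie level in a single layer, none riding up on the others, stand the tamper back on the bench, and put the lid back fully home. Do not tip the can over, and leave the bowl, gouge and sanding block alone.

Things in the scene. Friction and masses are not known exactly. Their poses are not given: they have to be found in the camera images.
- box: flat plywood packing box, open above once its lid is off, fixed to the bench: 136 (x) x 200 (y) x 62 mm high, walls and floor 10 mm, so 116 x 180 mm inside, 52 mm deep. Origin: centre of its underside on the bench; x, y along its sides. With the lid on, 44 mm remain above the inner floor: room for one layer of chunks only.
- lid: loose lift-off lid, at first on the box: board 136 (x) x 200 (y) x 12 mm, under it a panel 104 x 168 x 8 mm that drops inside the walls with 6 mm play; on top a wooden pull 90 (x) x 18 (y) x 30 mm across the middle. 0.3 kg. Origin: centre of the panel's underside, 54 mm above the box's origin when home; pull's top at 50 mm. The bench left of the box, beyond the mat, is clear for it.
- can: tinplate can of finishing oil, 64 mm diameter, cap top at 126 mm, with a stiff overhead handle: a round bar 10 mm thick and 64 mm long along its y, its axis 165 mm above the can's base, on an upright at each end. About 0.45 kg. Origin: centre of its base, z up. At first it stands on the lid, beside the pull.
- mat: round cork mat fixed on the bench to the robot's left, 120 mm diameter, 5 mm thick: the place for the oil can. Origin: centre of its underside.
- tamper: turned wooden hand tamper, at first standing on the bench to the right of the box: a flat round plate 90 mm in diameter and 20 mm thick with an upright round handle 28 mm in diameter above its middle, top at 130 mm. 0.4 kg. Origin: centre of the plate's flat underside, z up along the handle.
- bowl: bystander: turned wooden bowl 120 mm wide and 55 mm high, beyond the box; leave alone. Origin: centre of its foot.
- gouge: bystander: turning gouge lying on the bench at the far right, handle 28 mm thick, 420 mm long in all, along its x; leave alone. Origin on the bench line, 140 mm from the handle's end.
- sander: bystander: cork sanding block 75 x 46 x 32 mm near the robot, left; leave alone. Origin: centre of its underside.
- c1: wooden offcut chunk, octagonal prism 38 mm across flats, 41 over corners, 36 mm long, ends bevelled 45 degrees over 12 mm, so about as wide as high every way; 35 g, slippery on the box's wood (friction 0.35). Origin at its centre, z along the prism. At first it lies on the bench to the robot's right, or is absent (None from the first reading on).
- c2: wooden offcut chunk, octagonal prism 38 mm across flats, 41 over corners, 36 mm long, ends bevelled 45 degrees over 12 mm, so about as wide as high every way; 35 g, slippery on the box's wood (friction 0.35). Origin at its centre, z along the prism. At first it lies on the bench to the robot's right, or is absent (None from the first reading on).
- c3: wooden offcut chunk, octagonal prism 38 mm across flats, 41 over corners, 36 mm long, ends bevelled 45 degrees over 12 mm, so about as wide as high every way; 35 g, slippery on the box's wood (friction 0.35). Origin at its centre, z along the prism. At first it lies on the bench to the robot's right, or is absent (None from the first reading on).
- c4: wooden offcut chunk, octagonal prism 38 mm across flats, 41 over corners, 36 mm long, ends bevelled 45 degrees over 12 mm, so about as wide as high every way; 35 g, slippery on the box's wood (friction 0.35). Origin at its centre, z along the prism. At first it lies on the bench to the robot's right, or is absent (None from the first reading on).
- c5: wooden offcut chunk, octagonal prism 38 mm across flats, 41 over corners, 36 mm long, ends bevelled 45 degrees over 12 mm, so about as wide as high every way; 35 g, slippery on the box's wood (friction 0.35). Origin at its centre, z along the prism. At first it lies on the bench to the robot's right, or is absent (None from the first reading on).
- c6: wooden offcut chunk, octagonal prism 38 mm across flats, 41 over corners, 36 mm long, ends bevelled 45 degrees over 12 mm, so about as wide as high every way; 35 g, slippery on the box's wood (friction 0.35). Origin at its centre, z along the prism. At first it lies on the bench to the robot's right, or is absent (None from the first reading on).
- b1: wooden offcut chunk, octagonal prism 38 mm across flats, 41 over corners, 36 mm long, ends bevelled 45 degrees over 12 mm, so about as wide as high every way; 35 g, slippery on the box's wood (friction 0.35). Origin at its centre, z along the prism. At first it lies in the box, under the lid.
- b2: wooden offcut chunk, octagonal prism 38 mm across flats, 41 over corners, 36 mm long, ends bevelled 45 degrees over 12 mm, so about as wide as high every way; 35 g, slippery on the box's wood (friction 0.35). Origin at its centre, z along the prism. At first it lies in the box, under the lid.
- b3: wooden offcut chunk, octagonal prism 38 mm across flats, 41 over corners, 36 mm long, ends bevelled 45 degrees over 12 mm, so about as wide as high every way; 35 g, slippery on the box's wood (friction 0.35). Origin at its centre, z along the prism. At first it lies in the box, under the lid.
- b4: wooden offcut chunk, octagonal prism 38 mm across flats, 41 over corners, 36 mm long, ends bevelled 45 degrees over 12 mm, so about as wide as high every way; 35 g, slippery on the box's wood (friction 0.35). Origin at its centre, z along the prism. At first it lies in the box, under the lid.
- b5: wooden offcut chunk, octagonal prism 38 mm across flats, 41 over corners, 36 mm long, ends bevelled 45 degrees over 12 mm, so about as wide as high every way; 35 g, slippery on the box's wood (friction 0.35). Origin at its centre, z along the prism. At first it lies in the box, under the lid.

How it is judged (in metres and radians):
On the way, in this order (a step that is already met when the one before it is completed fails the run):
1. the oil can stands upright on the cork mat, let go (horizontal distance between can and mat below 0.03 m and height (world z) of can below 0.012 m and angle between can's own z axis and vertical below 0.1 rad and contact force between the fingers and can below 0.1 N and linear speed of can below 0.02 m/s), for 0.2 s.
2. the lid is off the box and lies on the bench (horizontal distance between lid and box above 0.13 m and height (world z) of lid below 0.015 m and angle between lid's own z axis and vertical below 0.1 rad), for 0.2 s.
3. every chunk is in the box (x of c1 in the frame of box between -0.058 and 0.058 m and y of c1 in the frame of box between -0.09 and 0.09 m and z of each of c1, c2, c3, c4, c5, c6, b1, b2, b3, b4, b5 in the frame of box below 0.085 m and x of c2 in the frame of box between -0.058 and 0.058 m and y of c2 in the frame of box between -0.09 and 0.09 m and x of c3 in the frame of box between -0.058 and 0.058 m and y of c3 in the frame of box between -0.09 and 0.09 m and x of c4 in the frame of box between -0.058 and 0.058 m and y of c4 in the frame of box between -0.09 and 0.09 m and x of c5 in the frame of box between -0.058 and 0.058 m and y of c5 in the frame of box between -0.09 and 0.09 m and x of c6 in the frame of box between -0.058 and 0.058 m and y of c6 in the frame of box between -0.09 and 0.09 m and x of b1 in the frame of box between -0.058 and 0.058 m and y of b1 in the frame of box between -0.09 and 0.09 m and x of b2 in the frame of box between -0.058 and 0.058 m and y of b2 in the frame of box between -0.09 and 0.09 m and x of b3 in the frame of box between -0.058 and 0.058 m and y of b3 in the frame of box between -0.09 and 0.09 m and x of b4 in the frame of box between -0.058 and 0.058 m and y of b4 in the frame of box between -0.09 and 0.09 m and x of b5 in the frame of box between -0.058 and 0.058 m and y of b5 in the frame of box between -0.09 and 0.09 m), for 0.2 s.
4. the held tamper, flat, presses the load in the box down to one chunk's height (plate at most 56 mm above the bench) with at least 4 N on a chunk (x of tamper in the frame of box between -0.03 and 0.03 m and y of tamper in the frame of box between -0.06 and 0.06 m and z of tamper in the frame of box below 0.056 m and angle between tamper's own z axis and vertical below 0.15 rad and contact force between the fingers and tamper above 2 N and (contact force between tamper and c1 above 4 N or contact force between tamper and c2 above 4 N or contact force between tamper and c3 above 4 N or contact force between tamper and c4 above 4 N or contact force between tamper and c5 above 4 N or contact force between tamper and c6 above 4 N or contact force between tamper and b1 above 4 N or contact force between tamper and b2 above 4 N or contact force between tamper and b3 above 4 N or contact force between tamper and b4 above 4 N or contact force between tamper and b5 above 4 N)), for 0.1 s.
At the end, for the whole second after the job is handed in: All chunks in the box, each centre under 37 mm above the bench; lid home: within 12 mm of the box in plan, origin 50 to 58 mm above the box's, square within 0.15 rad, flat; can upright within 30 mm of the mat's centre; tamper upright on the bench; all at rest (horizontal distance between can and mat below 0.03 m and height (world z) of can below 0.012 m and angle between each of can, tamper's own z axis and vertical below 0.1 rad and x of c1 in the frame of box between -0.058 and 0.058 m and y of c1 in the frame of box between -0.09 and 0.09 m and z of each of c1, c2, c3, c4, c5, c6, b1, b2, b3, b4, b5 in the frame of box below 0.037 m and x of c2 in the frame of box between -0.058 and 0.058 m and y of c2 in the frame of box between -0.09 and 0.09 m and x of c3 in the frame of box between -0.058 and 0.058 m and y of c3 in the frame of box between -0.09 and 0.09 m and x of c4 in the frame of box between -0.058 and 0.058 m and y of c4 in the frame of box between -0.09 and 0.09 m and x of c5 in the frame of box between -0.058 and 0.058 m and y of c5 in the frame of box between -0.09 and 0.09 m and x of c6 in the frame of box between -0.058 and 0.058 m and y of c6 in the frame of box between -0.09 and 0.09 m and x of b1 in the frame of box between -0.058 and 0.058 m and y of b1 in the frame of box between -0.09 and 0.09 m and x of b2 in the frame of box between -0.058 and 0.058 m and y of b2 in the frame of box between -0.09 and 0.09 m and x of b3 in the frame of box between -0.058 and 0.058 m and y of b3 in the frame of box between -0.09 and 0.09 m and x of b4 in the frame of box between -0.058 and 0.058 m and y of b4 in the frame of box between -0.09 and 0.09 m and x of b5 in the frame of box between -0.058 and 0.058 m and y of b5 in the frame of box between -0.09 and 0.09 m and horizontal distance between lid and box below 0.012 m and z of lid in the frame of box between 0.05 and 0.058 m and angle between lid's own z axis and vertical below 0.05 rad and angle between the x axis of lid and the x axis of box, either way round below 0.15 rad and height (world z) of tamper below 0.006 m and linear speed of each of tamper, lid below 0.02 m/s); the robot touches nothing.
It fails at once if the oil can is tipped over (angle between can's own z axis and vertical above 0.6 rad).
It fails at once if the bowl is disturbed (distance of bowl from where it was at the start of the episode above 0.03 m).
It fails at once if the gouge is disturbed (distance of gouge from where it was at the start of the episode above 0.03 m).
It fails at once if the sander is disturbed (distance of sander from where it was at the start of the episode above 0.03 m).
Of c1, c2, c3, c4, c5, c6 only 4 to 6 are there at a start; the rules pass over those that are not, and their reading is None.
At some moment in a run one of c1, c2, c3, c4, c5, c6, tamper may be knocked a few centimetres aside while the robot is not near it.
It also fails if it takes over 210 s, if anything falls off the work surface, if the arm or the gripper's body presses on something with over 40 N, if the wrist force passes 120 N, or if a joint passes its speed limit or range.

## Working session

There is one attempt and no reset: what is moved stays moved. The work goes in short steps, Python scripts to look and compute and a tool call to move; the robot and the scene stay as the last step left them, time stands still between calls to the robot, and variables do not carry over. Pictures are saved under pics/ and viewed, and the job is handed in when it is done.

Besides the shell and the picture viewer there is one more tool, called after ">>>" by a JSON object that holds its "api" and its "payload", one argument or row to a line. carry_out: Moves the arm, as the interface text tells. Its arguments: {"type":"object","properties":{"rows":{"type":"array"}},"required":["rows"]}

```bash
ls; mkdir -p pics; cat > h.py <<'E'
import numpy as np, cv2
from bench import bot
def snap(n,fn=None):
    s=bot.snapshot(n)
    if fn: cv2.imwrite('pics/'+fn,cv2.cvtColor(s['img'],cv2.COLOR_RGB2BGR))
    R,_=cv2.Rodrigues(np.array(s['rvec'],float)); t=np.array(s['tvec'],float).reshape(3)
    s['R']=R;s['t']=t
    return s
def cloud(s):
    d=s['depth'];v,u=np.mgrid[0:480,0:640]
    P=np.stack([(u-s['cx'])/s['fx']*d,(v-s['cy'])/s['fy']*d,d],-1)
    W=(P-s['t'])@s['R']
    W[d<=0]=np.nan
    return W
def ray(s,u,v,z):
    d=s['R'].T@np.array([(u-s['cx'])/s['fx'],(v-s['cy'])/s['fy'],1]); c=-s['R'].T@s['t']
    return c+d*(z-c[2])/d[2]
def st():
    s=bot.read_state()
    print({k:np.round(s[k],3) for k in ['time','position','tool_rot','ft_force','gripper_width']})
    return s
E
python3 - <<'E'
from h import *
print(bot.read_state())
for n in ['scene','top']:
    s=snap(n,n+'0.png'); print(n,s['fx'],s['cx'],s['cy'],-s['R'].T@s['t'],s['R'][2], (s['depth']>0).mean())
E
```

```text
pics
{'time': 0.0, 'joint_pos': array([71.21847202, 26.83741179, -0.66391086, 91.88157406,  0.34435239,
       61.38712332, -3.22737543]), 'joint_vel': array([-0.06948335, -0.0765716 , -0.0783868 ,  0.00478704, -0.11108953,
       -0.05024704,  0.0176707 ]), 'effort': array([-1.11179725e-04, -5.32378614e+01,  2.18194700e-02, -2.51300365e+01,
        1.15228083e-02,  7.85899465e-03, -3.61975128e-05]), 'position': array([ 0.18243656, -0.62341805,  0.30291751]), 'tool_rot': array([-1.79896163e+02,  8.13260813e-03,  1.63120224e+01]), 'ft_force': array([ 0.28738982, -0.26528696, -0.10482645]), 'torque': array([0.01790724, 0.0413273 , 0.02292432]), 'gripper_width': 0.08555542605009535}
scene 456.7158152672559 327.0826115260694 239.40631595198667 [1.19530777 0.27945639 0.63598552] [-0.67805333 -0.38898089 -0.62364858] 0.988857421875
top 548.3574514025158 321.6433960155404 240.18334123088954 [ 0.41236608 -0.05112691  1.10843044] [ 0.15269875 -0.03076935 -0.98779367] 0.99587890625
```

View pics/scene0.png

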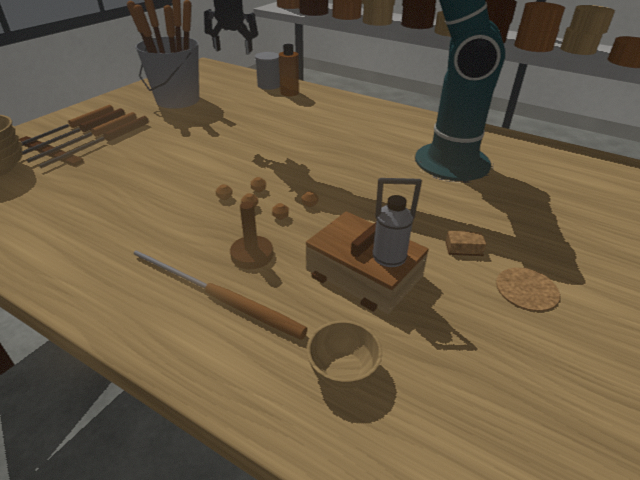

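View pics/top0.png

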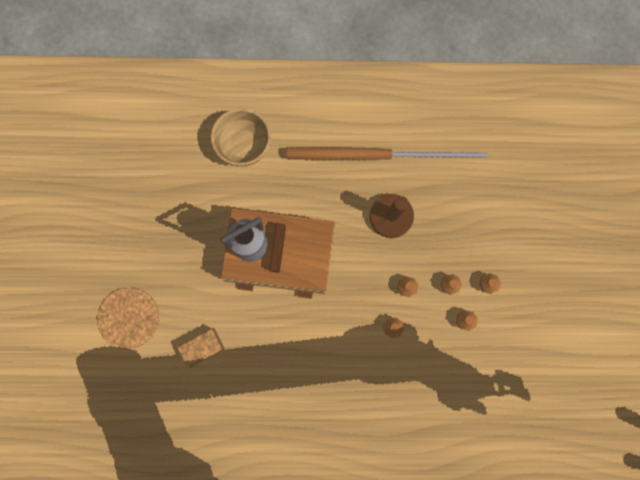

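The views show the can on the lid at top (245,240), and the pull at (276,247). The mat is at (128,318) and the tamper at (391,215). There are five chunks, at (407,286), (451,284), (489,283), (466,320) and (394,327). Next I'll measure these.

```bash
python3 - <<'E'
from h import *
s=snap('top'); W=cloud(s); q=snap('scene'); V=cloud(q)
np.save('W0.npy',W)
def reg(C,m): return C[m&np.isfinite(C[...,2])]
allp=np.concatenate([W.reshape(-1,3),V.reshape(-1,3)]); 
print('bench z', np.nanmedian(W[400:440,300:350,2]), np.nanmedian(V[330:400,420:520,2]))
# chunks
for (u,v) in [(407,286),(451,284),(489,283),(466,320),(394,327)]:
    p=W[v-18:v+19,u-18:u+19].reshape(-1,3); o=p[p[:,2]>.012]
    c=ray(s,u,v,.02)
    k=V.reshape(-1,3); k=k[(np.hypot(*(k[:,:2]-o[:,:2].mean(0)).T)<.035)&(k[:,2]>.012)]
    print('chunk',o.min(0).round(3),o.max(0).round(3),'scene',k.min(0).round(3) if len(k) else 0,k.max(0).round(3) if len(k) else 0, len(o),len(k))
# mat
hsv=cv2.cvtColor(s['img'],cv2.COLOR_RGB2HSV)
p=W[285:352,92:165].reshape(-1,3);o=p[(p[:,2]>.003)&(p[:,2]<.008)]; print('mat',o.min(0),o.max(0),o.mean(0))
# lid top
m=(W[...,2]>.066)&(W[...,2]<.08);m[:200]=0;m[300:]=0;m[:,:215]=0;m[:,345:]=0
o=W[m]; r=cv2.minAreaRect((o[:,:2]*1000).astype(np.float32)); print('lid',r,np.median(o[:,2]))
# pull
m=(W[...,2]>.097)&(W[...,2]<.11); m[:215]=0;m[280:]=0;m[:,:264]=0;m[:,295:]=0
o=W[m]; r=cv2.minAreaRect((o[:,:2]*1000).astype(np.float32)); print('pull',r,np.median(o[:,2]))
# handle
for n,C in (('top',W),('scene',V)):
    k=C.reshape(-1,3); k=k[(k[:,2]>.232)&(k[:,2]<.26)&(abs(k[:,0]-.45)<.15)&(abs(k[:,1]-.1)<.12)]
    r=cv2.minAreaRect((k[:,:2]*1000).astype(np.float32)); print('handle',n,len(k),r,k.max(0),k.min(0))
# tamper
for n,C in (('top',W),('scene',V)):
    k=C.reshape(-1,3); a=k[(abs(k[:,0]-.5)<.12)&(abs(k[:,1]+.17)<.09)]
    for lo,hi in ((.1,.14),(.015,.025)):
        b=a[(a[:,2]>lo)&(a[:,2]<hi)]; print('tamper',n,len(b),b.min(0).round(3) if len(b) else 0,b.max(0).round(3) if len(b) else 0)
E
```

```text
bench z -0.00019009212253417584 0.0005638958423559771
chunk [ 0.469 -0.275  0.013] [ 0.507 -0.236  0.04 ] scene [ 0.475 -0.271  0.013] [ 0.511 -0.233  0.038] 321 201
chunk [ 0.473 -0.363  0.013] [ 0.513 -0.324  0.041] scene [ 0.475 -0.358  0.012] [ 0.513 -0.319  0.037] 321 141
chunk [ 0.476 -0.443  0.013] [ 0.516 -0.402  0.04 ] scene [ 0.479 -0.437  0.013] [ 0.518 -0.398  0.037] 333 185
chunk [ 0.403 -0.392  0.012] [ 0.44  -0.353  0.04 ] scene [ 0.406 -0.387  0.012] [ 0.446 -0.348  0.038] 336 172
chunk [ 0.389 -0.245  0.013] [ 0.426 -0.207  0.043] scene [ 0.391 -0.241  0.012] [ 0.431 -0.203  0.038] 325 187
mat [0.36127919 0.22656941 0.00301021] [0.49051998 0.36519929 0.00797557] [0.42474355 0.2972969  0.00503261]
lid ((554.6010131835938, 0.2136993408203125), (199.98202514648438, 136.3831329345703), 82.97637939453125) 0.07370872196616901
pull ((554.9219970703125, 7.138301849365234), (32.097084045410156, 89.62815856933594), 82.91459655761719) 0.10333596791576828
handle top 291 ((562.2825927734375, 51.93521499633789), (10.43223762512207, 73.32266998291016), 29.770721435546875) [0.58210346 0.08415997 0.24809172] [0.5415106  0.01956529 0.23207524]
handle scene 283 ((565.9454345703125, 55.44624328613281), (11.144365310668945, 73.70008850097656), 27.949045181274414) [0.58613722 0.08717477 0.24523439] [0.54559928 0.02188808 0.23202743]
tamper top 6 [ 0.619 -0.228  0.106] [ 0.62  -0.224  0.127]
tamper top 554 [ 0.389 -0.26   0.015] [ 0.62  -0.08   0.025]
tamper scene 0 0 0
tamper scene 320 [ 0.4   -0.26   0.015] [ 0.62  -0.081  0.025]
```

```bash
cat >> h.py <<'E'
from scipy.spatial.transform import Rotation as Ro
import json
def go(x,y,z,yaw,n=10,grip=1,cur=None,pre=0,fixtilt=True):
    """rows to bring TCP to x,y,z (TCP), yaw in n equal rows; prints rows"""
    s=st(); p=np.array(s['position']) if cur is None else np.array(cur[:3])
    R=Ro.from_euler('xyz',s['tool_rot'] if cur is None else [180,0,cur[3]],degrees=True)
    T=Ro.from_euler('xyz',[180,0,yaw],degrees=True)
    rv=(R.inv()*T).as_rotvec(degrees=True); d=(np.array([x,y,z])-p)/n
    print('total world',(d*n).round(4),'rotvec',rv.round(2),'per row',np.abs(d/.06).max().round(2),np.abs(rv/n/10).max().round(2))
    rows=[]
    for i in range(n):
        t=R.inv().apply(d)/.06; R=R*Ro.from_rotvec(rv/n,degrees=True)
        q=np.r_[t,rv/n/10].round(2)+0.
        rows.append(dict(zip(['tx','ty','tz','rx','ry','rz'],[float(a) for a in q]),grip=grip))
    for r in rows: print(json.dumps({k:v for k,v in r.items() if v or k=='grip'}))
    return (x,y,z,yaw)
E
python3 - <<'E'
from h import *
go(.564,.054,.40,119,20)
E
```

```text
{'time': np.float64(0.2), 'position': array([ 0.183, -0.624,  0.303]), 'tool_rot': array([-1.79939e+02,  5.00000e-03,  1.63160e+01]), 'ft_force': array([ 0.612, -0.167, -0.162]), 'gripper_width': np.float64(0.085)}
total world [0.3815 0.6776 0.0967] rotvec [-5.0000e-02 -5.0000e-02 -1.0268e+02] per row 0.56 0.51
{"tx": 0.46, "ty": -0.45, "tz": -0.08, "rz": -0.51, "grip": 1}
{"tx": 0.5, "ty": -0.41, "tz": -0.08, "rz": -0.51, "grip": 1}
{"tx": 0.54, "ty": -0.36, "tz": -0.08, "rz": -0.51, "grip": 1}
{"tx": 0.57, "ty": -0.31, "tz": -0.08, "rz": -0.51, "grip": 1}
{"tx": 0.59, "ty": -0.26, "tz": -0.08, "rz": -0.51, "grip": 1}
{"tx": 0.61, "ty": -0.21, "tz": -0.08, "rz": -0.51, "grip": 1}
{"tx": 0.63, "ty": -0.15, "tz": -0.08, "rz": -0.51, "grip": 1}
{"tx": 0.64, "ty": -0.09, "tz": -0.08, "rz": -0.51, "grip": 1}
{"tx": 0.65, "ty": -0.04, "tz": -0.08, "rz": -0.51, "grip": 1}
{"tx": 0.65, "ty": 0.02, "tz": -0.08, "rz": -0.51, "grip": 1}
{"tx": 0.64, "ty": 0.08, "tz": -0.08, "rz": -0.51, "grip": 1}
{"tx": 0.63, "ty": 0.14, "tz": -0.08, "rz": -0.51, "grip": 1}
{"tx": 0.62, "ty": 0.19, "tz": -0.08, "rz": -0.51, "grip": 1}
{"tx": 0.6, "ty": 0.25, "tz": -0.08, "rz": -0.51, "grip": 1}
{"tx": 0.57, "ty": 0.3, "tz": -0.08, "rz": -0.51, "grip": 1}
{"tx": 0.55, "ty": 0.35, "tz": -0.08, "rz": -0.51, "grip": 1}
{"tx": 0.51, "ty": 0.4, "tz": -0.08, "rz": -0.51, "grip": 1}
{"tx": 0.47, "ty": 0.44, "tz": -0.08, "rz": -0.51, "grip": 1}
{"tx": 0.43, "ty": 0.48, "tz": -0.08, "rz": -0.51, "grip": 1}
{"tx": 0.39, "ty": 0.52, "tz": -0.08, "rz": -0.51, "grip": 1}
```

>>> {"api": "carry_out", "payload": {
  "rows": [
    {"tx": 0.46, "ty": -0.45, "tz": -0.16, "rx": 0, "ry": 0, "rz": -0.51, "grip": 1},
    {"tx": 0.5, "ty": -0.41, "tz": -0.16, "rx": 0, "ry": 0, "rz": -0.51, "grip": 1},
    {"tx": 0.54, "ty": -0.36, "tz": -0.16, "rx": 0, "ry": 0, "rz": -0.51, "grip": 1},
    {"tx": 0.57, "ty": -0.31, "tz": -0.16, "rx": 0, "ry": 0, "rz": -0.51, "grip": 1},
    {"tx": 0.59, "ty": -0.26, "tz": -0.16, "rx": 0, "ry": 0, "rz": -0.51, "grip": 1},
    {"tx": 0.61, "ty": -0.21, "tz": -0.16, "rx": 0, "ry": 0, "rz": -0.51, "grip": 1},
    {"tx": 0.63, "ty": -0.15, "tz": -0.16, "rx": 0, "ry": 0, "rz": -0.51, "grip": 1},
    {"tx": 0.64, "ty": -0.09, "tz": -0.16, "rx": 0, "ry": 0, "rz": -0.51, "grip": 1},
    {"tx": 0.65, "ty": -0.04, "tz": -0.16, "rx": 0, "ry": 0, "rz": -0.51, "grip": 1},
    {"tx": 0.65, "ty": 0.02, "tz": -0.16, "rx": 0, "ry": 0, "rz": -0.51, "grip": 1}
  ]
}}

```text
time: 1.45
position: [0.3748, -0.2842, 0.4004]
tool_rot: [180.0, 0.0, 67.6]
ft_force: [0.5, -0.8, 0.1]
gripper_width: 0.0857
```

>>> {"api": "carry_out", "payload": {
  "rows": [
    {"tx": 0.64, "ty": 0.08, "tz": 0, "rx": 0, "ry": 0, "rz": -0.51, "grip": 1},
    {"tx": 0.63, "ty": 0.14, "tz": 0, "rx": 0, "ry": 0, "rz": -0.51, "grip": 1},
    {"tx": 0.62, "ty": 0.19, "tz": 0, "rx": 0, "ry": 0, "rz": -0.51, "grip": 1},
    {"tx": 0.6, "ty": 0.25, "tz": 0, "rx": 0, "ry": 0, "rz": -0.51, "grip": 1},
    {"tx": 0.57, "ty": 0.3, "tz": 0, "rx": 0, "ry": 0, "rz": -0.51, "grip": 1},
    {"tx": 0.55, "ty": 0.35, "tz": 0, "rx": 0, "ry": 0, "rz": -0.51, "grip": 1},
    {"tx": 0.51, "ty": 0.4, "tz": 0, "rx": 0, "ry": 0, "rz": -0.51, "grip": 1},
    {"tx": 0.47, "ty": 0.44, "tz": 0, "rx": 0, "ry": 0, "rz": -0.51, "grip": 1},
    {"tx": 0.43, "ty": 0.48, "tz": 0, "rx": 0, "ry": 0, "rz": -0.51, "grip": 1},
    {"tx": 0.39, "ty": 0.52, "tz": 0, "rx": 0, "ry": 0, "rz": -0.51, "grip": 1}
  ]
}}

```text
time: 2.7
position: [0.5682, 0.0521, 0.4]
tool_rot: [-180.0, 0.0, 118.5]
ft_force: [-0.2, -1.1, -0.6]
gripper_width: 0.0854
```

```bash
python3 - <<'E'
from h import *
s=snap('top','t1.png');
W=np.load('W0.npy')
k=W.reshape(-1,3)
a=k[(abs(k[:,0]-.6)<.06)&(abs(k[:,1]+.22)<.06)]
for lo,hi in ((.03,.14),(.015,.025)):
  b=a[(a[:,2]>lo)&(a[:,2]<hi)]; print('tamper',len(b),b.min(0).round(3),b.max(0).round(3),b.mean(0).round(3))
go(.564,.054,.293,119,8)
E
```

```text
tamper 347 [ 0.619 -0.24   0.03 ] [ 0.646 -0.213  0.133] [ 0.629 -0.224  0.104]
tamper 985 [ 0.588 -0.272  0.015] [ 0.66  -0.183  0.025] [ 0.623 -0.224  0.02 ]
{'time': np.float64(2.75), 'position': array([0.569, 0.057, 0.4  ]), 'tool_rot': array([179.787,  -0.19 , 119.03 ]), 'ft_force': array([1.331, 3.618, 0.502]), 'gripper_width': np.float64(0.085)}
total world [-0.0054 -0.0035 -0.107 ] rotvec [ 0.21 -0.19  0.03] per row 0.22 0.0
{"ty": -0.01, "tz": 0.22, "grip": 1}
{"ty": -0.01, "tz": 0.22, "grip": 1}
{"ty": -0.01, "tz": 0.22, "grip": 1}
{"ty": -0.01, "tz": 0.22, "grip": 1}
{"ty": -0.01, "tz": 0.22, "grip": 1}
{"ty": -0.01, "tz": 0.22, "grip": 1}
{"ty": -0.01, "tz": 0.22, "grip": 1}
{"ty": -0.01, "tz": 0.22, "grip": 1}
```

>>> {"api": "carry_out", "payload": {
  "rows": [
    {"tx": 0, "ty": -0.08, "tz": 0.25, "rx": 0, "ry": 0, "rz": 0, "grip": 1},
    {"tx": 0, "ty": 0, "tz": 0.25, "rx": 0, "ry": 0, "rz": 0, "grip": 1},
    {"tx": 0, "ty": 0, "tz": 0.25, "rx": 0, "ry": 0, "rz": 0, "grip": 1},
    {"tx": 0, "ty": 0, "tz": 0.25, "rx": 0, "ry": 0, "rz": 0, "grip": 1},
    {"tx": 0, "ty": 0, "tz": 0.25, "rx": 0, "ry": 0, "rz": 0, "grip": 1},
    {"tx": 0, "ty": 0, "tz": 0.25, "rx": 0, "ry": 0, "rz": 0, "grip": 1},
    {"tx": 0, "ty": 0, "tz": 0.25, "rx": 0, "ry": 0, "rz": 0, "grip": 1},
    {"tx": 0, "ty": 0, "tz": 0, "rx": 0, "ry": 0, "rz": 0, "grip": 1},
    {"tx": 0, "ty": 0, "tz": 0, "rx": 0, "ry": 0, "rz": 0, "grip": 1},
    {"tx": 0, "ty": 0, "tz": 0, "rx": 0, "ry": 0, "rz": 0, "grip": 1}
  ]
}}

```text
time: 4.0
position: [0.564, 0.0484, 0.2955]
tool_rot: [179.9, 0.0, 118.3]
ft_force: [-0.8, -0.4, -0.6]
gripper_width: 0.0855
```

```bash
python3 - <<'E'
from h import *
s=snap('scene','s2.png'); st(); t=snap('top','t2.png')
a=s['img'][150:300,330:450]; b=t['img'][190:300,200:350]
cv2.imwrite('pics/c2.png',np.hstack([cv2.resize(cv2.cvtColor(a,4),(400,500)),cv2.resize(cv2.cvtColor(b,4),(400,500))]))
E
```

```text
{'time': np.float64(4.05), 'position': array([0.564, 0.048, 0.295]), 'tool_rot': array([1.79941e+02, 3.70000e-02, 1.18316e+02]), 'ft_force': array([-0.475,  1.455, -0.311]), 'gripper_width': np.float64(0.086)}
```

View pics/c2.png

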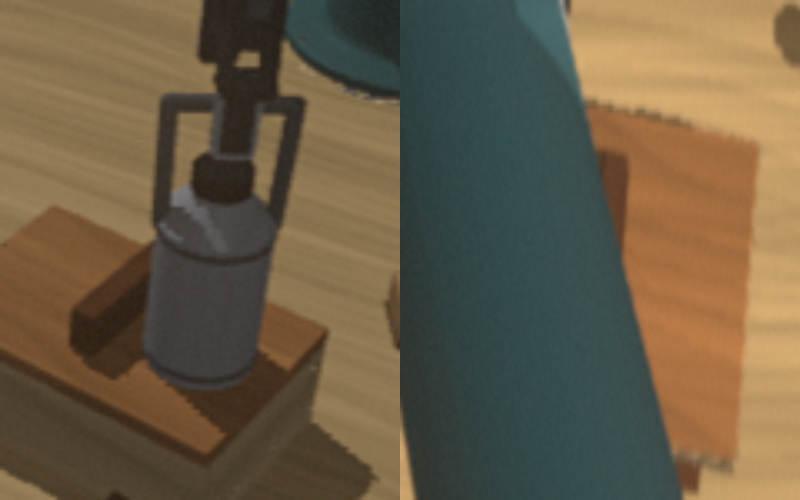

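The gripper straddles the bar midway between the uprights, so I'll close and lift.

>>> {"api": "carry_out", "payload": {
  "rows": [
    {"tx": 0.05, "ty": 0, "tz": 0.03, "rx": 0, "ry": 0, "rz": 0, "grip": 0},
    {"tx": 0, "ty": 0, "tz": 0, "rx": 0, "ry": 0, "rz": 0, "grip": 0},
    {"tx": 0, "ty": 0, "tz": 0, "rx": 0, "ry": 0, "rz": 0, "grip": 0},
    {"tx": 0, "ty": 0, "tz": 0, "rx": 0, "ry": 0, "rz": 0, "grip": 0},
    {"tx": 0, "ty": 0, "tz": 0, "rx": 0, "ry": 0, "rz": 0, "grip": 0},
    {"tx": 0, "ty": 0, "tz": -0.1, "rx": 0, "ry": 0, "rz": 0, "grip": 0},
    {"tx": 0, "ty": 0, "tz": -0.2, "rx": 0, "ry": 0, "rz": 0, "grip": 0},
    {"tx": 0, "ty": 0, "tz": -0.2, "rx": 0, "ry": 0, "rz": 0, "grip": 0},
    {"tx": 0, "ty": 0, "tz": -0.2, "rx": 0, "ry": 0, "rz": 0, "grip": 0},
    {"tx": 0, "ty": 0, "tz": -0.2, "rx": 0, "ry": 0, "rz": 0, "grip": 0}
  ]
}}

```text
time: 5.35
position: [0.5623, 0.0509, 0.3481]
tool_rot: [180.0, 0.0, 118.3]
ft_force: [0.1, -0.1, -3.9]
gripper_width: 0.0081
```

```bash
python3 - <<'E'
from h import *
s=snap('scene','s3.png')
go(.427,.298,.36,119,15,0)
E
```

```text
{'time': np.float64(5.4), 'position': array([0.563, 0.051, 0.35 ]), 'tool_rot': array([1.79845e+02, 8.40000e-02, 1.18310e+02]), 'ft_force': array([ 0.408,  0.027, -1.592]), 'gripper_width': np.float64(0.008)}
total world [-0.1359  0.2469  0.0103] rotvec [ 0.15  0.08 -0.69] per row 0.27 0.0
{"tx": 0.31, "tz": -0.01, "grip": 0}
{"tx": 0.31, "tz": -0.01, "grip": 0}
{"tx": 0.31, "tz": -0.01, "grip": 0}
{"tx": 0.31, "tz": -0.01, "grip": 0}
{"tx": 0.31, "tz": -0.01, "grip": 0}
{"tx": 0.31, "tz": -0.01, "grip": 0}
{"tx": 0.31, "tz": -0.01, "grip": 0}
{"tx": 0.31, "tz": -0.01, "grip": 0}
{"tx": 0.31, "tz": -0.01, "grip": 0}
{"tx": 0.31, "tz": -0.01, "grip": 0}
{"tx": 0.31, "tz": -0.01, "grip": 0}
{"tx": 0.31, "tz": -0.01, "grip": 0}
{"tx": 0.31, "tz": -0.01, "grip": 0}
{"tx": 0.31, "tz": -0.01, "grip": 0}
{"tx": 0.31, "tz": -0.01, "grip": 0}
```

View pics/s3.png

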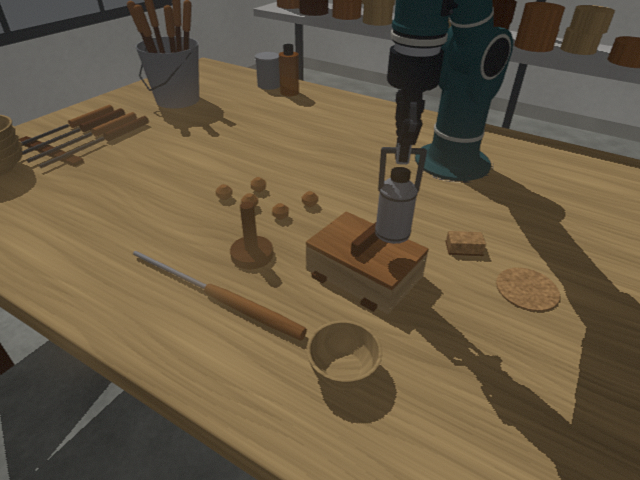

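The can is lifted and upright at about (396,215). I'll move it to the mat.

>>> {"api": "carry_out", "payload": {
  "rows": [
    {"tx": 0.15, "ty": 0, "tz": 0, "rx": 0, "ry": 0, "rz": 0, "grip": 0},
    {"tx": 0.3, "ty": 0, "tz": 0, "rx": 0, "ry": 0, "rz": 0, "grip": 0},
    {"tx": 0.4, "ty": 0, "tz": 0, "rx": 0, "ry": 0, "rz": 0, "grip": 0},
    {"tx": 0.5, "ty": 0, "tz": 0, "rx": 0, "ry": 0, "rz": 0, "grip": 0},
    {"tx": 0.5, "ty": 0, "tz": 0, "rx": 0, "ry": 0, "rz": 0, "grip": 0},
    {"tx": 0.5, "ty": 0, "tz": 0, "rx": 0, "ry": 0, "rz": 0, "grip": 0},
    {"tx": 0.5, "ty": 0, "tz": 0, "rx": 0, "ry": 0, "rz": 0, "grip": 0},
    {"tx": 0.5, "ty": 0, "tz": 0, "rx": 0, "ry": 0, "rz": 0, "grip": 0},
    {"tx": 0.4, "ty": 0, "tz": 0, "rx": 0, "ry": 0, "rz": 0, "grip": 0},
    {"tx": 0.4, "ty": 0, "tz": 0, "rx": 0, "ry": 0, "rz": 0, "grip": 0}
  ]
}}

```text
time: 6.65
position: [0.4422, 0.2718, 0.3466]
tool_rot: [-179.9, -0.0, 118.4]
ft_force: [-0.2, -0.0, -4.1]
gripper_width: 0.0079
```

>>> {"api": "carry_out", "payload": {
  "rows": [
    {"tx": 0.3, "ty": 0, "tz": 0, "rx": 0, "ry": 0, "rz": 0, "grip": 0},
    {"tx": 0.15, "ty": 0, "tz": 0.05, "rx": 0, "ry": 0, "rz": 0, "grip": 0},
    {"tx": 0.1, "ty": 0, "tz": 0.2, "rx": 0, "ry": 0, "rz": 0, "grip": 0},
    {"tx": 0, "ty": 0, "tz": 0.3, "rx": 0, "ry": 0, "rz": 0, "grip": 0},
    {"tx": 0, "ty": 0, "tz": 0.3, "rx": 0, "ry": 0, "rz": 0, "grip": 0},
    {"tx": 0, "ty": 0, "tz": 0.3, "rx": 0, "ry": 0, "rz": 0, "grip": 0},
    {"tx": 0, "ty": 0, "tz": 0.2, "rx": 0, "ry": 0, "rz": 0, "grip": 0},
    {"tx": 0, "ty": 0, "tz": 0.1, "rx": 0, "ry": 0, "rz": 0, "grip": 0},
    {"tx": 0, "ty": 0, "tz": 0, "rx": 0, "ry": 0, "rz": 0, "grip": 0},
    {"tx": 0, "ty": 0, "tz": 0, "rx": 0, "ry": 0, "rz": 0, "grip": 0}
  ]
}}

```text
time: 7.9
position: [0.4288, 0.2995, 0.2606]
tool_rot: [179.9, -0.0, 118.3]
ft_force: [0.3, 0.4, -3.6]
gripper_width: 0.0075
```

```bash
python3 - <<'E'
from h import *
s=snap('scene','s4.png'); V=cloud(s)
k=V.reshape(-1,3);k=k[(abs(k[:,0]-.427)<.08)&(abs(k[:,1]-.298)<.08)]
b=k[(k[:,2]>.01)&(k[:,2]<.13)]; print(b[:,2].min(), np.percentile(b[:,2],[1,3,10]))
go(.427,.298,.225,119,10,0)
E
```

```text
0.041466849946721465 [0.04410969 0.04622849 0.05284209]
{'time': np.float64(7.95), 'position': array([0.429, 0.299, 0.261]), 'tool_rot': array([179.933,   0.   , 118.312]), 'ft_force': array([ 0.062,  0.185, -3.051]), 'gripper_width': np.float64(0.008)}
total world [-0.0018 -0.0014 -0.0356] rotvec [ 0.07  0.   -0.69] per row 0.06 0.01
{"tz": 0.06, "rz": -0.01, "grip": 0}
{"tz": 0.06, "rz": -0.01, "grip": 0}
{"tz": 0.06, "rz": -0.01, "grip": 0}
{"tz": 0.06, "rz": -0.01, "grip": 0}
{"tz": 0.06, "rz": -0.01, "grip": 0}
{"tz": 0.06, "rz": -0.01, "grip": 0}
{"tz": 0.06, "rz": -0.01, "grip": 0}
{"tz": 0.06, "rz": -0.01, "grip": 0}
{"tz": 0.06, "rz": -0.01, "grip": 0}
{"tz": 0.06, "rz": -0.01, "grip": 0}
```

View pics/s4.png

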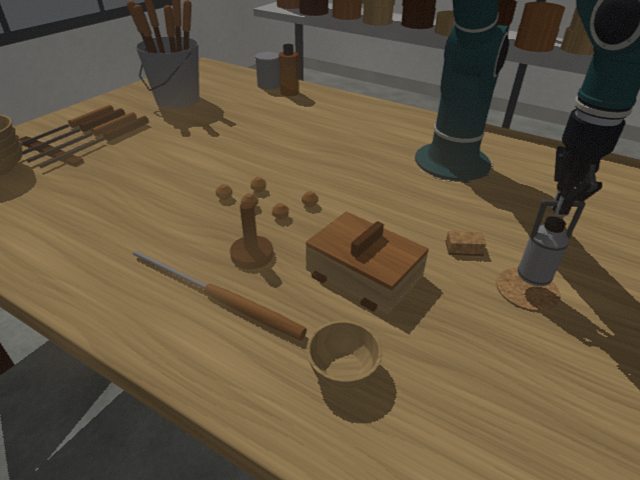

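>>> {"api": "carry_out", "payload": {
  "rows": [
    {"tx": 0, "ty": 0, "tz": 0.1, "rx": 0, "ry": 0, "rz": 0, "grip": 0},
    {"tx": 0, "ty": 0, "tz": 0.1, "rx": 0, "ry": 0, "rz": 0, "grip": 0},
    {"tx": 0, "ty": 0, "tz": 0.1, "rx": 0, "ry": 0, "rz": 0, "grip": 0},
    {"tx": 0, "ty": 0, "tz": 0.1, "rx": 0, "ry": 0, "rz": 0, "grip": 0},
    {"tx": 0, "ty": 0, "tz": 0.1, "rx": 0, "ry": 0, "rz": 0, "grip": 0},
    {"tx": 0, "ty": 0, "tz": 0.05, "rx": 0, "ry": 0, "rz": 0, "grip": 0},
    {"tx": 0, "ty": 0, "tz": 0.05, "rx": 0, "ry": 0, "rz": 0, "grip": 0},
    {"tx": 0, "ty": 0, "tz": 0, "rx": 0, "ry": 0, "rz": 0, "grip": 0},
    {"tx": 0, "ty": 0, "tz": 0, "rx": 0, "ry": 0, "rz": 0, "grip": 0},
    {"tx": 0, "ty": 0, "tz": 0, "rx": 0, "ry": 0, "rz": 0, "grip": 0}
  ]
}}

```text
time: 9.2
position: [0.4285, 0.2991, 0.2241]
tool_rot: [-180.0, 0.0, 118.3]
ft_force: [0.4, 0.7, -2.2]
gripper_width: 0.008
```

>>> {"api": "carry_out", "payload": {
  "rows": [
    {"tx": 0, "ty": 0, "tz": 0.02, "rx": 0, "ry": 0, "rz": 0, "grip": 0},
    {"tx": 0, "ty": 0, "tz": 0, "rx": 0, "ry": 0, "rz": 0, "grip": 0.4},
    {"tx": 0, "ty": 0, "tz": 0, "rx": 0, "ry": 0, "rz": 0, "grip": 1},
    {"tx": 0, "ty": 0, "tz": 0, "rx": 0, "ry": 0, "rz": 0, "grip": 1},
    {"tx": 0, "ty": 0, "tz": 0, "rx": 0, "ry": 0, "rz": 0, "grip": 1},
    {"tx": 0, "ty": 0, "tz": -0.1, "rx": 0, "ry": 0, "rz": 0, "grip": 1},
    {"tx": 0, "ty": 0, "tz": -0.3, "rx": 0, "ry": 0, "rz": 0, "grip": 1},
    {"tx": 0, "ty": 0, "tz": -0.5, "rx": 0, "ry": 0, "rz": 0, "grip": 1},
    {"tx": 0, "ty": 0, "tz": -0.6, "rx": 0, "ry": 0, "rz": 0, "grip": 1},
    {"tx": 0, "ty": 0, "tz": -0.6, "rx": 0, "ry": 0, "rz": 0, "grip": 1}
  ]
}}

```text
time: 10.45
position: [0.4283, 0.2994, 0.3513]
tool_rot: [179.9, -0.0, 118.3]
ft_force: [0.8, 0.7, -0.5]
gripper_width: 0.0853
```

```bash
python3 - <<'E'
from h import *
s=snap('scene','s5.png'); V=cloud(s)
m=lambda C,lo,hi:(lambda k:k[(abs(k[:,0]-.555)<.09)&(abs(k[:,1]-.005)<.12)&(k[:,2]>lo)&(k[:,2]<hi)])(C.reshape(-1,3))
for lo,hi in ((.066,.08),(.098,.112)):
    o=m(V,lo,hi); print(cv2.minAreaRect((o[:,:2]*1000).astype(np.float32)),np.median(o[:,2]))
k=V.reshape(-1,3);k=k[(abs(k[:,0]-.427)<.08)&(abs(k[:,1]-.298)<.08)]
b=k[(k[:,2]>.012)&(k[:,2]<.1)]; print('can',b.min(0),b.max(0))
b=k[(k[:,2]>.163)&(k[:,2]<.18)]; print('bar',b.min(0),b.max(0))
go(.556,.006,.25,83,8,1)
E
```

```text
((556.6981201171875, 3.1707611083984375), (200.46531677246094, 140.63958740234375), 82.95586395263672) 0.07389475128033828
((557.5094604492188, 3.309433937072754), (18.893951416015625, 91.67976379394531), 83.1387939453125) 0.10349388467962947
can [0.41681982 0.26973979 0.01204964] [0.46402029 0.33408343 0.09985795]
bar [0.41258423 0.26903806 0.16302537] [0.45154061 0.3344909  0.17681385]
{'time': np.float64(10.5), 'position': array([0.43 , 0.301, 0.356]), 'tool_rot': array([ 1.79489e+02, -9.00000e-03,  1.18350e+02]), 'ft_force': array([0.265, 1.98 , 2.869]), 'gripper_width': np.float64(0.086)}
total world [ 0.1264 -0.2951 -0.106 ] rotvec [ 0.49 -0.17 35.35] per row 0.61 0.44
{"tx": -0.67, "ty": -0.06, "tz": 0.22, "rx": 0.01, "rz": 0.44, "grip": 1}
{"tx": -0.67, "ty": -0.01, "tz": 0.22, "rx": 0.01, "rz": 0.44, "grip": 1}
{"tx": -0.67, "ty": 0.04, "tz": 0.22, "rx": 0.01, "rz": 0.44, "grip": 1}
{"tx": -0.66, "ty": 0.09, "tz": 0.22, "rx": 0.01, "rz": 0.44, "grip": 1}
{"tx": -0.65, "ty": 0.14, "tz": 0.22, "rx": 0.01, "rz": 0.44, "grip": 1}
{"tx": -0.64, "ty": 0.19, "tz": 0.22, "rx": 0.01, "rz": 0.44, "grip": 1}
{"tx": -0.62, "ty": 0.24, "tz": 0.22, "rx": 0.01, "rz": 0.44, "grip": 1}
{"tx": -0.6, "ty": 0.29, "tz": 0.22, "rx": 0.01, "rz": 0.44, "grip": 1}
```

View pics/s5.png

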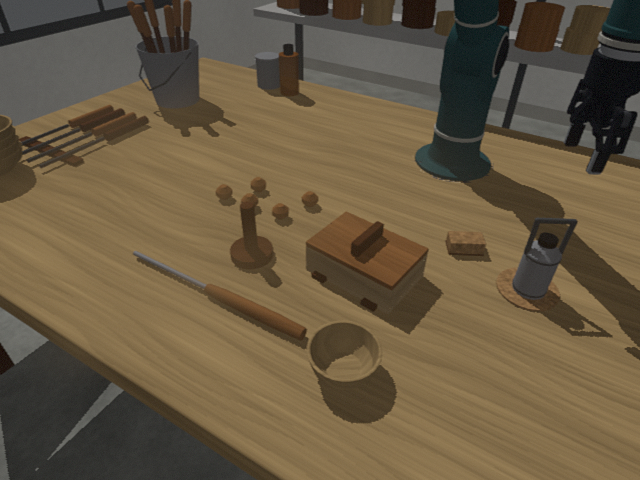

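The can stands on the mat at (537,270). Next is the lid, gripped by its pull.

```bash
python3 - <<'E'
from h import *
W=np.load('W0.npy');k=W[105:170,200:275].reshape(-1,3);b=k[k[:,2]>.03];print('bowl',b.min(0),b.max(0))
k=W[325:370,170:228].reshape(-1,3);b=k[(k[:,2]>.02)&(k[:,2]<.04)];print('sander',b.min(0),b.max(0))
go(.555,.001,.20,173,10,1)
E
```

```text
bowl [0.72380955 0.01940761 0.03001207] [0.8432363  0.13737348 0.06253838]
sander [0.33265477 0.10812835 0.02000267] [0.40419951 0.19294361 0.0384061 ]
{'time': np.float64(10.5), 'position': array([0.43 , 0.301, 0.356]), 'tool_rot': array([ 1.79489e+02, -9.00000e-03,  1.18350e+02]), 'ft_force': array([0.265, 1.98 , 2.869]), 'gripper_width': np.float64(0.086)}
total world [ 0.1254 -0.3001 -0.156 ] rotvec [  0.48   0.23 -54.65] per row 0.5 0.55
{"tx": -0.54, "ty": -0.06, "tz": 0.26, "rz": -0.55, "grip": 1}
{"tx": -0.53, "ty": -0.11, "tz": 0.26, "rz": -0.55, "grip": 1}
{"tx": -0.52, "ty": -0.16, "tz": 0.26, "rz": -0.55, "grip": 1}
{"tx": -0.5, "ty": -0.21, "tz": 0.26, "rz": -0.55, "grip": 1}
{"tx": -0.48, "ty": -0.25, "tz": 0.26, "rz": -0.55, "grip": 1}
{"tx": -0.45, "ty": -0.3, "tz": 0.26, "rz": -0.55, "grip": 1}
{"tx": -0.42, "ty": -0.34, "tz": 0.26, "rz": -0.55, "grip": 1}
{"tx": -0.39, "ty": -0.38, "tz": 0.26, "rz": -0.55, "grip": 1}
{"tx": -0.35, "ty": -0.41, "tz": 0.26, "rz": -0.55, "grip": 1}
{"tx": -0.31, "ty": -0.44, "tz": 0.26, "rz": -0.55, "grip": 1}
```

>>> {"api": "carry_out", "payload": {
  "rows": [
    {"tx": -0.54, "ty": -0.06, "tz": 0, "rx": 0, "ry": 0, "rz": -0.55, "grip": 1},
    {"tx": -0.53, "ty": -0.11, "tz": 0, "rx": 0, "ry": 0, "rz": -0.55, "grip": 1},
    {"tx": -0.52, "ty": -0.16, "tz": 0.2, "rx": 0, "ry": 0, "rz": -0.55, "grip": 1},
    {"tx": -0.5, "ty": -0.21, "tz": 0.35, "rx": 0, "ry": 0, "rz": -0.55, "grip": 1},
    {"tx": -0.48, "ty": -0.25, "tz": 0.35, "rx": 0, "ry": 0, "rz": -0.55, "grip": 1},
    {"tx": -0.45, "ty": -0.3, "tz": 0.35, "rx": 0, "ry": 0, "rz": -0.55, "grip": 1},
    {"tx": -0.42, "ty": -0.34, "tz": 0.35, "rx": 0, "ry": 0, "rz": -0.55, "grip": 1},
    {"tx": -0.39, "ty": -0.38, "tz": 0.35, "rx": 0, "ry": 0, "rz": -0.55, "grip": 1},
    {"tx": -0.35, "ty": -0.41, "tz": 0.35, "rx": 0, "ry": 0, "rz": -0.55, "grip": 1},
    {"tx": -0.31, "ty": -0.44, "tz": 0.3, "rx": 0, "ry": 0, "rz": -0.55, "grip": 1}
  ]
}}

```text
time: 11.75
position: [0.553, -0.0024, 0.1932]
tool_rot: [-180.0, 0.1, 173.5]
ft_force: [1.6, 0.4, -0.3]
gripper_width: 0.0851
```

```bash
python3 - <<'E'
from h import *
s=snap('scene','s6.png')
go(.555,.001,.151,173,5,1)
E
```

```text
{'time': np.float64(11.8), 'position': array([ 0.554, -0.008,  0.191]), 'tool_rot': array([-1.79833e+02, -8.10000e-02,  1.73289e+02]), 'ft_force': array([ 1.871, -4.208, -1.762]), 'gripper_width': np.float64(0.085)}
total world [ 0.0014  0.0088 -0.0396] rotvec [-0.17 -0.08  0.29] per row 0.13 0.01
{"ty": 0.03, "tz": 0.13, "rz": 0.01, "grip": 1}
{"ty": 0.03, "tz": 0.13, "rz": 0.01, "grip": 1}
{"ty": 0.03, "tz": 0.13, "rz": 0.01, "grip": 1}
{"ty": 0.03, "tz": 0.13, "rz": 0.01, "grip": 1}
{"ty": 0.03, "tz": 0.13, "rz": 0.01, "grip": 1}
```

>>> {"api": "carry_out", "payload": {
  "rows": [
    {"tx": 0, "ty": 0.1, "tz": 0.13, "rx": 0, "ry": 0, "rz": 0, "grip": 1},
    {"tx": 0, "ty": 0, "tz": 0.13, "rx": 0, "ry": 0, "rz": 0, "grip": 1},
    {"tx": 0, "ty": 0, "tz": 0.13, "rx": 0, "ry": 0, "rz": 0, "grip": 1},
    {"tx": 0, "ty": 0, "tz": 0.13, "rx": 0, "ry": 0, "rz": 0, "grip": 1},
    {"tx": 0, "ty": 0, "tz": 0.1, "rx": 0, "ry": 0, "rz": 0, "grip": 1},
    {"tx": 0, "ty": 0, "tz": 0, "rx": 0, "ry": 0, "rz": 0, "grip": 1},
    {"tx": 0, "ty": 0, "tz": 0, "rx": 0, "ry": 0, "rz": 0, "grip": 1},
    {"tx": 0, "ty": 0, "tz": 0, "rx": 0, "ry": 0, "rz": 0, "grip": 1},
    {"tx": 0, "ty": 0, "tz": 0, "rx": 0, "ry": 0, "rz": 0, "grip": 1},
    {"tx": 0, "ty": 0, "tz": 0, "rx": 0, "ry": 0, "rz": 0, "grip": 1}
  ]
}}

```text
time: 13.05
position: [0.553, 0.0046, 0.1558]
tool_rot: [-180.0, 0.0, 173.3]
ft_force: [-0.1, 0.1, 0.3]
gripper_width: 0.0853
```

>>> {"api": "carry_out", "payload": {
  "rows": [
    {"tx": 0, "ty": -0.05, "tz": 0.09, "rx": 0, "ry": 0, "rz": 0, "grip": 1},
    {"tx": 0, "ty": 0, "tz": 0, "rx": 0, "ry": 0, "rz": 0, "grip": 0.5},
    {"tx": 0, "ty": 0, "tz": 0, "rx": 0, "ry": 0, "rz": 0, "grip": 0},
    {"tx": 0, "ty": 0, "tz": 0, "rx": 0, "ry": 0, "rz": 0, "grip": 0},
    {"tx": 0, "ty": 0, "tz": 0, "rx": 0, "ry": 0, "rz": 0, "grip": 0},
    {"tx": 0, "ty": 0, "tz": 0, "rx": 0, "ry": 0, "rz": 0, "grip": 0},
    {"tx": 0, "ty": 0, "tz": -0.1, "rx": 0, "ry": 0, "rz": 0, "grip": 0},
    {"tx": 0, "ty": 0, "tz": -0.2, "rx": 0, "ry": 0, "rz": 0, "grip": 0},
    {"tx": 0, "ty": 0, "tz": -0.3, "rx": 0, "ry": 0, "rz": 0, "grip": 0},
    {"tx": 0, "ty": 0, "tz": -0.4, "rx": 0, "ry": 0, "rz": 0, "grip": 0}
  ]
}}

```text
time: 14.3
position: [0.5525, 0.0017, 0.2115]
tool_rot: [-180.0, -0.0, 173.3]
ft_force: [0.9, 0.1, -2.0]
gripper_width: 0.0167
```

```bash
python3 - <<'E'
from h import *
s=snap('scene','s7.png')
go(.61,.285,.21,173,10,0)
E
```

```text
{'time': np.float64(14.35), 'position': array([0.554, 0.002, 0.215]), 'tool_rot': array([179.977,   0.297, 173.335]), 'ft_force': array([ 1.218, -0.092,  0.024]), 'gripper_width': np.float64(0.017)}
total world [ 0.0558  0.2827 -0.0048] rotvec [0.02 0.3  0.33] per row 0.47 0.0
{"tx": -0.04, "ty": 0.48, "tz": 0.01, "grip": 0}
{"tx": -0.04, "ty": 0.48, "tz": 0.01, "grip": 0}
{"tx": -0.04, "ty": 0.48, "tz": 0.01, "grip": 0}
{"tx": -0.04, "ty": 0.48, "tz": 0.01, "grip": 0}
{"tx": -0.04, "ty": 0.48, "tz": 0.01, "grip": 0}
{"tx": -0.04, "ty": 0.48, "tz": 0.01, "grip": 0}
{"tx": -0.04, "ty": 0.48, "tz": 0.01, "grip": 0}
{"tx": -0.04, "ty": 0.48, "tz": 0.01, "grip": 0}
{"tx": -0.04, "ty": 0.48, "tz": 0.01, "grip": 0}
{"tx": -0.04, "ty": 0.48, "tz": 0.01, "grip": 0}
```

View pics/s7.png

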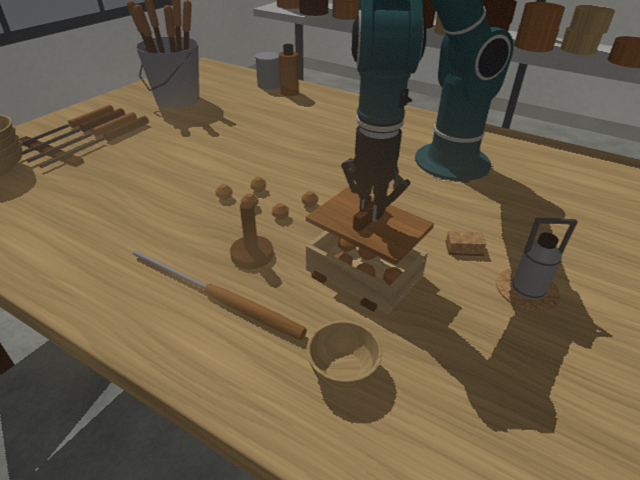

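>>> {"api": "carry_out", "payload": {
  "rows": [
    {"tx": -0.02, "ty": 0.2, "tz": 0, "rx": 0, "ry": 0, "rz": 0, "grip": 0},
    {"tx": -0.04, "ty": 0.4, "tz": 0, "rx": 0, "ry": 0, "rz": 0, "grip": 0},
    {"tx": -0.04, "ty": 0.6, "tz": 0, "rx": 0, "ry": 0, "rz": 0, "grip": 0},
    {"tx": -0.06, "ty": 0.7, "tz": 0, "rx": 0, "ry": 0, "rz": 0, "grip": 0},
    {"tx": -0.06, "ty": 0.7, "tz": 0, "rx": 0, "ry": 0, "rz": 0, "grip": 0},
    {"tx": -0.06, "ty": 0.7, "tz": 0, "rx": 0, "ry": 0, "rz": 0, "grip": 0},
    {"tx": -0.06, "ty": 0.6, "tz": 0.1, "rx": 0, "ry": 0, "rz": 0, "grip": 0},
    {"tx": -0.04, "ty": 0.5, "tz": 0.2, "rx": 0, "ry": 0, "rz": 0, "grip": 0},
    {"tx": -0.02, "ty": 0.3, "tz": 0.3, "rx": 0, "ry": 0, "rz": 0, "grip": 0},
    {"tx": 0, "ty": 0.1, "tz": 0.3, "rx": 0, "ry": 0, "rz": 0, "grip": 0}
  ]
}}

```text
time: 15.6
position: [0.6088, 0.2871, 0.1545]
tool_rot: [180.0, -0.1, 173.5]
ft_force: [-0.0, -0.3, -2.3]
gripper_width: 0.0171
```

>>> {"api": "carry_out", "payload": {
  "rows": [
    {"tx": 0, "ty": 0, "tz": 0.3, "rx": 0, "ry": 0, "rz": 0, "grip": 0},
    {"tx": 0, "ty": 0, "tz": 0.3, "rx": 0, "ry": 0, "rz": 0, "grip": 0},
    {"tx": 0, "ty": 0, "tz": 0.1, "rx": 0, "ry": 0, "rz": 0, "grip": 0},
    {"tx": 0, "ty": 0, "tz": 0.05, "rx": 0, "ry": 0, "rz": 0, "grip": 0},
    {"tx": 0, "ty": 0, "tz": 0, "rx": 0, "ry": 0, "rz": 0, "grip": 0},
    {"tx": 0, "ty": 0, "tz": 0, "rx": 0, "ry": 0, "rz": 0, "grip": 0},
    {"tx": 0, "ty": 0, "tz": 0, "rx": 0, "ry": 0, "rz": 0, "grip": 0},
    {"tx": 0, "ty": 0, "tz": 0, "rx": 0, "ry": 0, "rz": 0, "grip": 0},
    {"tx": 0, "ty": 0, "tz": 0, "rx": 0, "ry": 0, "rz": 0, "grip": 0},
    {"tx": 0, "ty": 0, "tz": 0, "rx": 0, "ry": 0, "rz": 0, "grip": 0}
  ]
}}

```text
time: 16.85
position: [0.61, 0.2849, 0.1113]
tool_rot: [-180.0, 0.0, 173.3]
ft_force: [-0.7, -0.5, -2.4]
gripper_width: 0.0169
```

>>> {"api": "carry_out", "payload": {
  "rows": [
    {"tx": 0, "ty": 0, "tz": 0.1, "rx": 0, "ry": 0, "rz": 0, "grip": 0},
    {"tx": 0, "ty": 0, "tz": 0.08, "rx": 0, "ry": 0, "rz": 0, "grip": 0},
    {"tx": 0, "ty": 0, "tz": 0.04, "rx": 0, "ry": 0, "rz": 0, "grip": 0},
    {"tx": 0, "ty": 0, "tz": 0.02, "rx": 0, "ry": 0, "rz": 0, "grip": 0},
    {"tx": 0, "ty": 0, "tz": 0, "rx": 0, "ry": 0, "rz": 0, "grip": 0},
    {"tx": 0, "ty": 0, "tz": 0, "rx": 0, "ry": 0, "rz": 0, "grip": 0},
    {"tx": 0, "ty": 0, "tz": 0, "rx": 0, "ry": 0, "rz": 0, "grip": 0},
    {"tx": 0, "ty": 0, "tz": 0, "rx": 0, "ry": 0, "rz": 0, "grip": 1},
    {"tx": 0, "ty": 0, "tz": 0, "rx": 0, "ry": 0, "rz": 0, "grip": 1},
    {"tx": 0, "ty": 0, "tz": 0, "rx": 0, "ry": 0, "rz": 0, "grip": 1}
  ]
}}

```text
time: 18.1
position: [0.6102, 0.2851, 0.0972]
tool_rot: [180.0, 0.0, 173.3]
ft_force: [0.4, -0.2, -0.7]
gripper_width: 0.0705
```

>>> {"api": "carry_out", "payload": {
  "rows": [
    {"tx": 0, "ty": 0, "tz": -0.3, "rx": 0, "ry": 0, "rz": 0, "grip": 1},
    {"tx": 0, "ty": 0, "tz": -0.6, "rx": 0, "ry": 0, "rz": 0, "grip": 1},
    {"tx": 0, "ty": 0, "tz": -0.8, "rx": 0, "ry": 0, "rz": 0, "grip": 1},
    {"tx": 0, "ty": 0, "tz": -0.9, "rx": 0, "ry": 0, "rz": 0, "grip": 1},
    {"tx": 0, "ty": 0, "tz": -0.6, "rx": 0, "ry": 0, "rz": 0, "grip": 1},
    {"tx": 0, "ty": -0.5, "tz": -0.1, "rx": 0, "ry": 0, "rz": 0.5, "grip": 1},
    {"tx": 0, "ty": -0.8, "tz": 0, "rx": 0, "ry": 0, "rz": 0.5, "grip": 1},
    {"tx": 0, "ty": -0.8, "tz": 0, "rx": 0, "ry": 0, "rz": 0.5, "grip": 1},
    {"tx": 0, "ty": -0.8, "tz": 0, "rx": 0, "ry": 0, "rz": 0.5, "grip": 1},
    {"tx": 0, "ty": -0.5, "tz": 0, "rx": 0, "ry": 0, "rz": 0, "grip": 1}
  ]
}}

```text
time: 19.35
position: [0.5512, 0.0885, 0.2961]
tool_rot: [-180.0, 0.1, 153.2]
ft_force: [-0.1, 0.0, 0.5]
gripper_width: 0.0856
```

```bash
python3 - <<'E'
from h import *
s=snap('scene','s8.png');t=snap('top','t8.png');st()
for n,C in (('t',cloud(t)),('s',cloud(s))):
    k=C.reshape(-1,3)
    a=k[(abs(k[:,0]-.61)<.12)&(abs(k[:,1]-.285)<.14)]
    for lo,hi in ((.014,.03),(.045,.056)):
        o=a[(a[:,2]>lo)&(a[:,2]<hi)]; print(n,'lid',len(o), cv2.minAreaRect((o[:,:2]*1000).astype(np.float32)) if len(o)>4 else 0,o[:,2].max() if len(o) else 0)
E
```

```text
{'time': np.float64(19.45), 'position': array([0.551, 0.087, 0.296]), 'tool_rot': array([-1.79857e+02,  1.10000e-01,  1.53065e+02]), 'ft_force': array([0.165, 0.151, 0.186]), 'gripper_width': np.float64(0.085)}
t lid 2888 ((614.575439453125, 309.154541015625), (150.64141845703125, 135.93833923339844), 82.7829818725586) 0.028618715599068367
t lid 181 ((589.7313232421875, 285.378662109375), (18.276100158691406, 45.8365364074707), 83.73480987548828) 0.05495664457517406
s lid 7270 ((614.012451171875, 285.9453125), (200.2593994140625, 138.86822509765625), 83.08948516845703) 0.029927848083058234
s lid 477 ((614.1380004882812, 285.9580993652344), (18.247272491455078, 91.64420318603516), 83.11054992675781) 0.05309638129974415
```

View pics/t8.png

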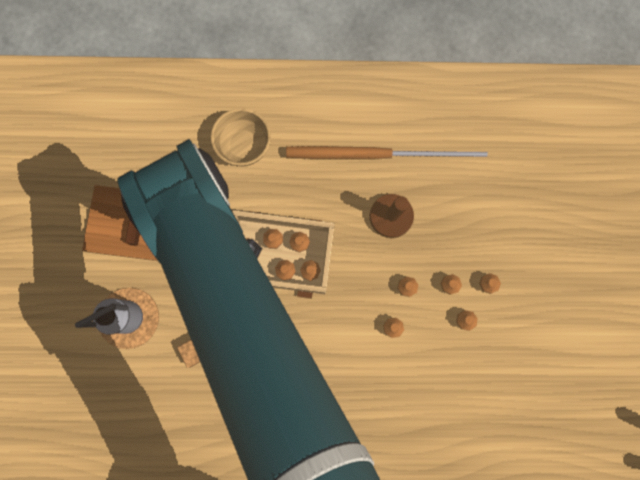

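View pics/s8.png

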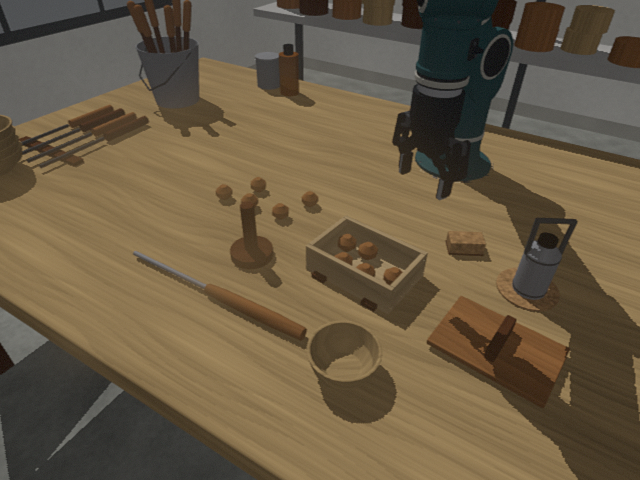

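The lid lies flat on the bench, centred near (500,345) in the scene view. There are five chunks in the box, and I'll start the bench chunks with the farthest one.

```bash
python3 - <<'E'
from h import *
print(bot.read_state()['joint_pos'])
go(.497,-.420,.16,173,10,.8)
E
```

```text
[ 23.27646462  25.91067316 -45.94905497 103.15095934  21.46603832
  60.02836082  32.30164105]
{'time': np.float64(19.45), 'position': array([0.551, 0.087, 0.296]), 'tool_rot': array([-1.79857e+02,  1.10000e-01,  1.53065e+02]), 'ft_force': array([0.165, 0.151, 0.186]), 'gripper_width': np.float64(0.085)}
total world [-0.054  -0.5074 -0.1359] rotvec [ -0.16   0.08 -19.94] per row 0.85 0.2
{"tx": -0.3, "ty": -0.79, "tz": 0.23, "rz": -0.2, "grip": 0.8}
{"tx": -0.27, "ty": -0.8, "tz": 0.23, "rz": -0.2, "grip": 0.8}
{"tx": -0.25, "ty": -0.81, "tz": 0.23, "rz": -0.2, "grip": 0.8}
{"tx": -0.22, "ty": -0.82, "tz": 0.23, "rz": -0.2, "grip": 0.8}
{"tx": -0.19, "ty": -0.83, "tz": 0.23, "rz": -0.2, "grip": 0.8}
{"tx": -0.16, "ty": -0.83, "tz": 0.23, "rz": -0.2, "grip": 0.8}
{"tx": -0.13, "ty": -0.84, "tz": 0.23, "rz": -0.2, "grip": 0.8}
{"tx": -0.1, "ty": -0.84, "tz": 0.23, "rz": -0.2, "grip": 0.8}
{"tx": -0.07, "ty": -0.85, "tz": 0.23, "rz": -0.2, "grip": 0.8}
{"tx": -0.04, "ty": -0.85, "tz": 0.23, "rz": -0.2, "grip": 0.8}
```

>>> {"api": "carry_out", "payload": {
  "rows": [
    {"tx": -0.3, "ty": -0.79, "tz": 0.05, "rx": 0, "ry": 0, "rz": -0.2, "grip": 0.8},
    {"tx": -0.27, "ty": -0.8, "tz": 0.05, "rx": 0, "ry": 0, "rz": -0.2, "grip": 0.8},
    {"tx": -0.25, "ty": -0.81, "tz": 0.1, "rx": 0, "ry": 0, "rz": -0.2, "grip": 0.8},
    {"tx": -0.22, "ty": -0.82, "tz": 0.2, "rx": 0, "ry": 0, "rz": -0.2, "grip": 0.8},
    {"tx": -0.19, "ty": -0.83, "tz": 0.2, "rx": 0, "ry": 0, "rz": -0.2, "grip": 0.8},
    {"tx": -0.16, "ty": -0.83, "tz": 0.3, "rx": 0, "ry": 0, "rz": -0.2, "grip": 0.8},
    {"tx": -0.13, "ty": -0.84, "tz": 0.3, "rx": 0, "ry": 0, "rz": -0.2, "grip": 0.8},
    {"tx": -0.1, "ty": -0.84, "tz": 0.3, "rx": 0, "ry": 0, "rz": -0.2, "grip": 0.8},
    {"tx": -0.07, "ty": -0.85, "tz": 0.4, "rx": 0, "ry": 0, "rz": -0.2, "grip": 0.8},
    {"tx": -0.04, "ty": -0.85, "tz": 0.4, "rx": 0, "ry": 0, "rz": -0.2, "grip": 0.8}
  ]
}}

```text
time: 20.7
position: [0.5012, -0.4167, 0.1574]
tool_rot: [-180.0, 0.1, 173.4]
ft_force: [1.2, -0.1, -0.5]
gripper_width: 0.0686
```

```bash
cat >> h.py <<'E'
BC=np.array([.5555,.0015]); BY=np.radians(-7)
def tobox(xy):
    d=np.asarray(xy)[...,:2]-BC; c,s=np.cos(BY),np.sin(BY)
    return np.stack([d[...,0]*c+d[...,1]*s,-d[...,0]*s+d[...,1]*c],-1)
def frombox(b):
    c,s=np.cos(BY),np.sin(BY); return BC+np.array([b[0]*c-b[1]*s,b[0]*s+b[1]*c])
def boxmap(fn):
    """height map of the box interior from both cams, box frame, 1mm cells"""
    out=[]
    for n in ('top','scene'):
        s=bot.snapshot(n);R,_=cv2.Rodrigues(np.array(s['rvec'],float));s['R']=R;s['t']=np.array(s['tvec'],float).reshape(3)
        off=np.array([.0012,.0015,0]) if n=='top' else np.array([-.0015,-.0015,0])
        W=cloud(s).reshape(-1,3)+off; col=s['img'].reshape(-1,3)
        b=tobox(W); m=(abs(b[:,0])<.056)&(abs(b[:,1])<.088)&(W[:,2]<.12)
        # ortho images (x up, y left), 3 px/mm, at plane z=.03
        u,v=np.meshgrid(np.arange(600),np.arange(420)); bx=(210-v)/3000; by=(300-u)/3000
        X=BC[0]+bx*np.cos(BY)-by*np.sin(BY)-off[0]; Y=BC[1]+bx*np.sin(BY)+by*np.cos(BY)-off[1]
        P=np.stack([X,Y,np.full_like(X,.03)],-1)@s['R'].T+s['t']
        mx=(P[...,0]/P[...,2]*s['fx']+s['cx']).astype(np.float32); my=(P[...,1]/P[...,2]*s['fy']+s['cy']).astype(np.float32)
        im=cv2.remap(s['img'],mx,my,cv2.INTER_LINEAR); H=np.zeros((420,600),np.float32)
        for p,z in zip(b[m],W[m][:,2]): 
            c=(int(300-p[1]*3000),int(210-p[0]*3000)); H[c[1],c[0]]=max(H[c[1],c[0]],z)
        H=cv2.dilate(H,np.ones((9,9)))
        hc=cv2.applyColorMap((np.clip(H/.085,0,1)*255).astype(np.uint8),cv2.COLORMAP_JET)
        im=cv2.cvtColor(im,4)
        cv2.rectangle(im,(30,36),(570,384),(0,255,0),1)
        out.append(np.vstack([im,hc])); 
        q=b[m];z=W[m][:,2]
        print(n,'max z in box',z.max().round(4),'n>.052:',(z>.052).sum())
        s['H']=H
    o=np.hstack(out); o=cv2.resize(o,(800,560)); cv2.imwrite('pics/'+fn,o)
def chunks():
    for n in ('top','scene'):
        s=snap(n); W=cloud(s)
        m=((W[...,2]>.014)&(W[...,2]<.05)&(W[...,0]>.33)&(W[...,0]<.57)&(W[...,1]<-.14)&(W[...,1]>-.55)).astype(np.uint8)
        k,l,stt,_=cv2.connectedComponentsWithStats(m)
        off=np.array([.0012,.0015]) if n=='top' else np.array([-.0015,-.0015])
        print(n,[((W[l==i].min(0)+W[l==i].max(0))[:2]/2+off).round(4).tolist()+[W[l==i][:,2].max().round(3)] for i in range(1,k) if stt[i,4]>60])
E
python3 - <<'E'
from h import *
print(bot.read_state()['joint_pos'].round(0))
boxmap('b1.png'); chunks()
go(.497,-.420,.076,173,6,.8)
E
```

```text
[ 64.  43. -39.  95.  33.  53.  96.]
top max z in box 0.0508 n>.052: 0
scene max z in box 0.061 n>.052: 5
top [[0.4947, -0.3415, np.float64(0.041)], [0.4892, -0.2538, np.float64(0.041)], [0.4879, -0.4191, np.float64(0.04)], [0.4227, -0.371, np.float64(0.04)], [0.4088, -0.2244, np.float64(0.04)]]
scene [[0.4267, -0.3689, np.float64(0.037)], [0.4969, -0.4188, np.float64(0.038)], [0.4087, -0.2229, np.float64(0.037)], [0.4932, -0.3408, np.float64(0.038)], [0.4929, -0.2537, np.float64(0.038)]]
{'time': np.float64(20.9), 'position': array([ 0.5  , -0.416,  0.157]), 'tool_rot': array([1.79928e+02, 2.40000e-02, 1.73218e+02]), 'ft_force': array([-0.299,  0.294,  0.257]), 'gripper_width': np.float64(0.068)}
total world [-0.0034 -0.0042 -0.0807] rotvec [0.07 0.02 0.22] per row 0.22 0.0
{"tx": 0.01, "ty": -0.01, "tz": 0.22, "grip": 0.8}
{"tx": 0.01, "ty": -0.01, "tz": 0.22, "grip": 0.8}
{"tx": 0.01, "ty": -0.01, "tz": 0.22, "grip": 0.8}
{"tx": 0.01, "ty": -0.01, "tz": 0.22, "grip": 0.8}
{"tx": 0.01, "ty": -0.01, "tz": 0.22, "grip": 0.8}
{"tx": 0.01, "ty": -0.01, "tz": 0.22, "grip": 0.8}
```

View pics/b1.png

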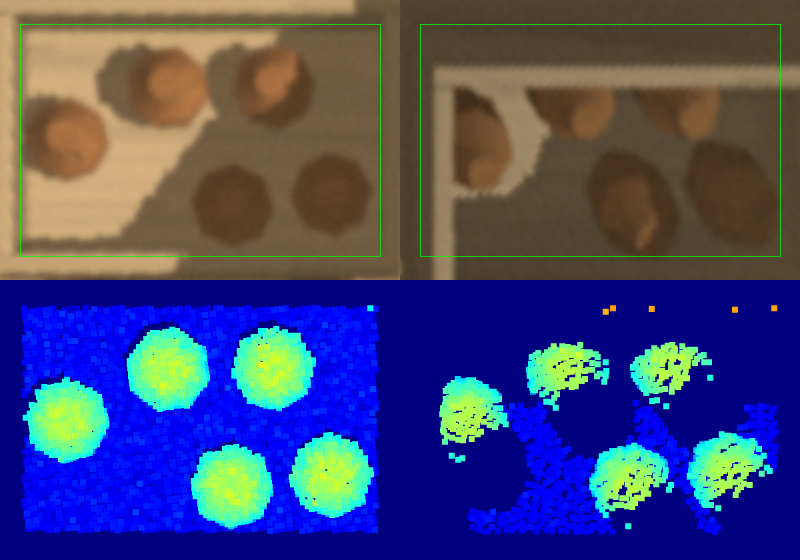

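The box holds five chunks at roughly (0,67), (25,16), (26,-36), (-32,-15) and (-27,-65) mm in the box frame. The bench chunks haven't moved. I'll grasp the first one.

>>> {"api": "carry_out", "payload": {
  "rows": [
    {"tx": 0.05, "ty": -0.05, "tz": 0.3, "rx": 0, "ry": 0, "rz": 0, "grip": 0.8},
    {"tx": 0, "ty": 0, "tz": 0.3, "rx": 0, "ry": 0, "rz": 0, "grip": 0.8},
    {"tx": 0, "ty": 0, "tz": 0.3, "rx": 0, "ry": 0, "rz": 0, "grip": 0.8},
    {"tx": 0, "ty": 0, "tz": 0.25, "rx": 0, "ry": 0, "rz": 0, "grip": 0.8},
    {"tx": 0, "ty": 0, "tz": 0.15, "rx": 0, "ry": 0, "rz": 0, "grip": 0.8},
    {"tx": 0, "ty": 0, "tz": 0, "rx": 0, "ry": 0, "rz": 0, "grip": 0.8},
    {"tx": 0, "ty": 0, "tz": 0, "rx": 0, "ry": 0, "rz": 0, "grip": 0.3},
    {"tx": 0, "ty": 0, "tz": 0, "rx": 0, "ry": 0, "rz": 0, "grip": 0.3},
    {"tx": 0, "ty": 0, "tz": 0, "rx": 0, "ry": 0, "rz": 0, "grip": 0.3},
    {"tx": 0, "ty": 0, "tz": 0, "rx": 0, "ry": 0, "rz": 0, "grip": 0.3}
  ]
}}

```text
time: 22.15
position: [0.4973, -0.4185, 0.0801]
tool_rot: [-179.9, 0.1, 173.3]
ft_force: [-1.2, 0.4, 5.6]
gripper_width: 0.0374
```

```bash
python3 - <<'E'
from h import *
x,y=frombox((-.036,.067)); print(x,y)
a=st(); go(x,y,.17,173,10,.3,cur=[*a['position'][:2],.17,173.2])
E
```

```text
0.5279335845490573 0.07238788852255389
{'time': np.float64(22.15), 'position': array([ 0.497, -0.419,  0.08 ]), 'tool_rot': array([-1.79936e+02,  9.80000e-02,  1.73310e+02]), 'ft_force': array([-1.236,  0.38 ,  5.575]), 'gripper_width': np.float64(0.037)}
{'time': np.float64(22.15), 'position': array([ 0.497, -0.419,  0.08 ]), 'tool_rot': array([-1.79936e+02,  9.80000e-02,  1.73310e+02]), 'ft_force': array([-1.236,  0.38 ,  5.575]), 'gripper_width': np.float64(0.037)}
total world [0.0307 0.4909 0.    ] rotvec [ 0.  -0.   0.2] per row 0.82 0.0
{"tx": 0.05, "ty": 0.82, "grip": 0.3}
{"tx": 0.05, "ty": 0.82, "grip": 0.3}
{"tx": 0.05, "ty": 0.82, "grip": 0.3}
{"tx": 0.05, "ty": 0.82, "grip": 0.3}
{"tx": 0.05, "ty": 0.82, "grip": 0.3}
{"tx": 0.05, "ty": 0.82, "grip": 0.3}
{"tx": 0.05, "ty": 0.82, "grip": 0.3}
{"tx": 0.05, "ty": 0.82, "grip": 0.3}
{"tx": 0.05, "ty": 0.82, "grip": 0.3}
{"tx": 0.05, "ty": 0.82, "grip": 0.3}
```

>>> {"api": "carry_out", "payload": {
  "rows": [
    {"tx": 0, "ty": 0, "tz": -0.3, "rx": 0, "ry": 0, "rz": 0, "grip": 0.3},
    {"tx": 0, "ty": 0, "tz": -0.6, "rx": 0, "ry": 0, "rz": 0, "grip": 0.3},
    {"tx": 0, "ty": 0.3, "tz": -0.6, "rx": 0, "ry": 0, "rz": 0, "grip": 0.3},
    {"tx": 0.05, "ty": 0.7, "tz": -0.2, "rx": 0, "ry": 0, "rz": 0, "grip": 0.3},
    {"tx": 0.1, "ty": 0.9, "tz": 0, "rx": 0, "ry": 0, "rz": 0, "grip": 0.3},
    {"tx": 0.1, "ty": 0.95, "tz": 0, "rx": 0, "ry": 0, "rz": 0, "grip": 0.3},
    {"tx": 0.05, "ty": 0.95, "tz": 0, "rx": 0, "ry": 0, "rz": 0, "grip": 0.3},
    {"tx": 0.05, "ty": 0.95, "tz": 0, "rx": 0, "ry": 0, "rz": 0, "grip": 0.3},
    {"tx": 0.05, "ty": 0.95, "tz": 0, "rx": 0, "ry": 0, "rz": 0, "grip": 0.3},
    {"tx": 0.05, "ty": 0.95, "tz": 0, "rx": 0, "ry": 0, "rz": 0, "grip": 0.3}
  ]
}}

```text
time: 23.4
position: [0.5162, -0.0172, 0.1818]
tool_rot: [-180.0, 0.1, 173.3]
ft_force: [1.5, -0.5, -1.6]
gripper_width: 0.0373
```

>>> {"api": "carry_out", "payload": {
  "rows": [
    {"tx": 0, "ty": 0.8, "tz": 0, "rx": 0, "ry": 0, "rz": 0, "grip": 0.3},
    {"tx": 0, "ty": 0.5, "tz": 0, "rx": 0, "ry": 0, "rz": 0, "grip": 0.3},
    {"tx": 0, "ty": 0.2, "tz": 0, "rx": 0, "ry": 0, "rz": 0, "grip": 0.3},
    {"tx": 0, "ty": 0, "tz": 0.2, "rx": 0, "ry": 0, "rz": 0, "grip": 0.3},
    {"tx": 0, "ty": 0, "tz": 0.1, "rx": 0, "ry": 0, "rz": 0, "grip": 0.3},
    {"tx": 0, "ty": 0, "tz": 0, "rx": 0, "ry": 0, "rz": 0, "grip": 0.3},
    {"tx": 0, "ty": 0, "tz": 0, "rx": 0, "ry": 0, "rz": 0, "grip": 0.3},
    {"tx": 0, "ty": 0, "tz": 0, "rx": 0, "ry": 0, "rz": 0, "grip": 0.3},
    {"tx": 0, "ty": 0, "tz": 0, "rx": 0, "ry": 0, "rz": 0, "grip": 0.3},
    {"tx": 0, "ty": 0, "tz": 0, "rx": 0, "ry": 0, "rz": 0, "grip": 0.3}
  ]
}}

```text
time: 24.65
position: [0.5268, 0.0706, 0.163]
tool_rot: [-180.0, 0.0, 173.3]
ft_force: [0.1, -0.3, -0.7]
gripper_width: 0.0372
```

```bash
python3 - <<'E'
from h import *
x,y=frombox((-.036,.067)); print(x,y)
print(bot.read_state()['joint_pos'].round(0))
s=snap('scene','s9.png')
go(x,y,.138,173,2,.3)
print(tobox(bot.read_state()['position']))
E
```

```text
0.5279335845490573 0.07238788852255389
[ 22.  34. -42. 112.  32.  46.  45.]
{'time': np.float64(24.7), 'position': array([0.527, 0.071, 0.163]), 'tool_rot': array([-1.79997e+02,  8.00000e-03,  1.73316e+02]), 'ft_force': array([ 0.594, -0.304, -0.6  ]), 'gripper_width': np.float64(0.037)}
total world [ 0.0012  0.0017 -0.0249] rotvec [-0.    0.01  0.32] per row 0.21 0.02
{"tx": -0.01, "ty": 0.02, "tz": 0.21, "rz": 0.02, "grip": 0.3}
{"tx": -0.01, "ty": 0.02, "tz": 0.21, "rz": 0.02, "grip": 0.3}
[-0.03696832  0.0651199 ]
```

View pics/s9.png

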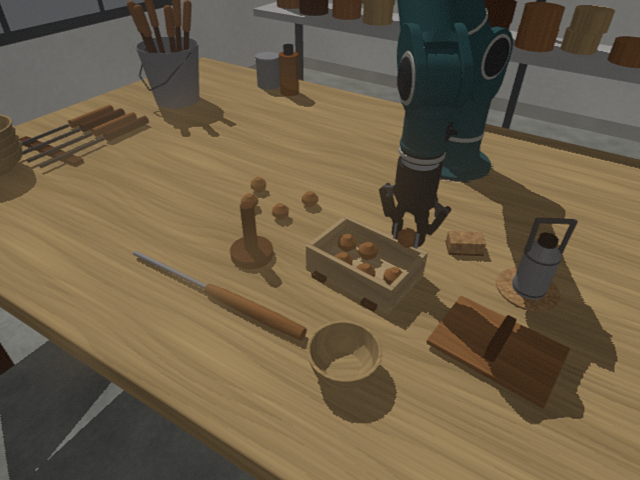

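>>> {"api": "carry_out", "payload": {
  "rows": [
    {"tx": 0, "ty": 0, "tz": 0.2, "rx": 0, "ry": 0, "rz": 0, "grip": 0.3},
    {"tx": 0, "ty": 0, "tz": 0.2, "rx": 0, "ry": 0, "rz": 0, "grip": 0.3},
    {"tx": 0, "ty": 0, "tz": 0, "rx": 0, "ry": 0, "rz": 0, "grip": 0.3},
    {"tx": 0, "ty": 0, "tz": 0, "rx": 0, "ry": 0, "rz": 0, "grip": 0.3},
    {"tx": 0, "ty": 0, "tz": 0, "rx": 0, "ry": 0, "rz": 0, "grip": 0.65},
    {"tx": 0, "ty": 0, "tz": 0, "rx": 0, "ry": 0, "rz": 0, "grip": 0.65},
    {"tx": 0, "ty": 0, "tz": -0.3, "rx": 0, "ry": 0, "rz": 0, "grip": 0.8},
    {"tx": 0, "ty": 0, "tz": -0.5, "rx": 0, "ry": 0, "rz": 0, "grip": 0.8},
    {"tx": 0, "ty": -0.4, "tz": -0.3, "rx": 0, "ry": 0, "rz": 0, "grip": 0.8},
    {"tx": 0, "ty": -0.8, "tz": 0, "rx": 0, "ry": 0, "rz": 0, "grip": 0.8}
  ]
}}

```text
time: 25.95
position: [0.5197, 0.0007, 0.208]
tool_rot: [179.9, 0.3, 173.6]
ft_force: [0.3, 0.1, -0.4]
gripper_width: 0.068
```

>>> {"api": "carry_out", "payload": {
  "rows": [
    {"tx": 0, "ty": -0.9, "tz": 0, "rx": 0, "ry": 0, "rz": 0, "grip": 0.8},
    {"tx": -0.05, "ty": -0.9, "tz": 0, "rx": 0, "ry": 0, "rz": 0, "grip": 0.8},
    {"tx": -0.05, "ty": -0.9, "tz": 0, "rx": 0, "ry": 0, "rz": 0, "grip": 0.8},
    {"tx": -0.05, "ty": -0.9, "tz": 0, "rx": 0, "ry": 0, "rz": 0, "grip": 0.8},
    {"tx": -0.05, "ty": -0.9, "tz": 0, "rx": 0, "ry": 0, "rz": 0, "grip": 0.8},
    {"tx": -0.05, "ty": -0.7, "tz": 0, "rx": 0, "ry": 0, "rz": 0, "grip": 0.8},
    {"tx": 0, "ty": -0.4, "tz": 0, "rx": 0, "ry": 0, "rz": 0, "grip": 0.8},
    {"tx": 0, "ty": -0.1, "tz": 0, "rx": 0, "ry": 0, "rz": 0, "grip": 0.8},
    {"tx": 0, "ty": 0, "tz": 0, "rx": 0, "ry": 0, "rz": 0, "grip": 0.8},
    {"tx": 0, "ty": 0, "tz": 0, "rx": 0, "ry": 0, "rz": 0, "grip": 0.8}
  ]
}}

```text
time: 27.2
position: [0.4939, -0.3406, 0.2053]
tool_rot: [180.0, 0.0, 173.4]
ft_force: [-0.0, 0.1, 1.0]
gripper_width: 0.0681
```

```bash
python3 - <<'E'
from h import *
boxmap('b2.png'); chunks()
go(.494,-.341,.082,173,1,.8)
E
```

```text
top max z in box 0.051 n>.052: 0
scene max z in box 0.0614 n>.052: 9
top [[0.4893, -0.2539, np.float64(0.041)], [0.4879, -0.3414, np.float64(0.041)], [0.4227, -0.3707, np.float64(0.04)], [0.4088, -0.2244, np.float64(0.039)]]
scene [[0.4243, -0.3684, np.float64(0.038)], [0.41, -0.2229, np.float64(0.037)], [0.4931, -0.34, np.float64(0.038)], [0.4923, -0.2531, np.float64(0.038)]]
{'time': np.float64(27.4), 'position': array([ 0.494, -0.341,  0.205]), 'tool_rot': array([ 1.79999e+02, -1.00000e-03,  1.73399e+02]), 'ft_force': array([ 0.244, -0.681,  0.105]), 'gripper_width': np.float64(0.069)}
total world [ 0.0003  0.0004 -0.123 ] rotvec [ 0.  -0.   0.4] per row 2.05 0.04
{"ty": 0.01, "tz": 2.05, "rz": 0.04, "grip": 0.8}
```

View pics/b2.png

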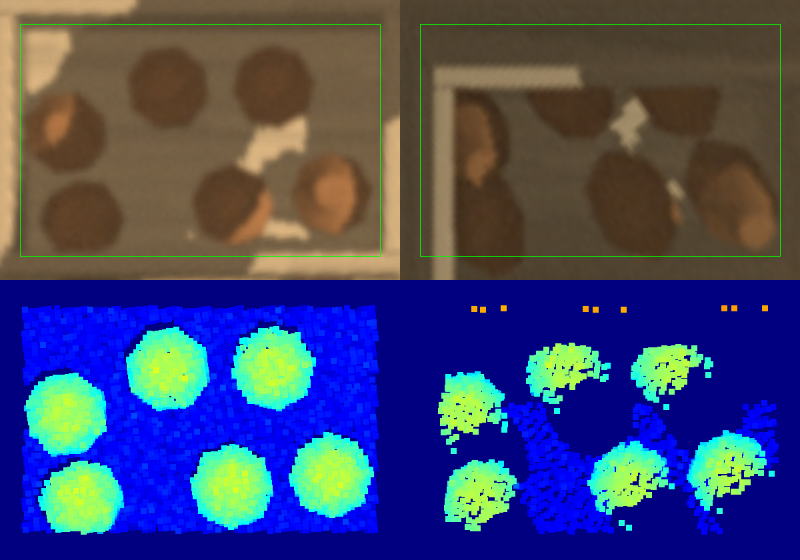

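The first chunk has settled at (-38,59). Now I'll pick the second.

>>> {"api": "carry_out", "payload": {
  "rows": [
    {"tx": 0, "ty": 0, "tz": 0.3, "rx": 0, "ry": 0, "rz": 0, "grip": 0.8},
    {"tx": 0, "ty": 0, "tz": 0.5, "rx": 0, "ry": 0, "rz": 0, "grip": 0.8},
    {"tx": 0, "ty": 0, "tz": 0.5, "rx": 0, "ry": 0, "rz": 0, "grip": 0.8},
    {"tx": 0, "ty": 0, "tz": 0.4, "rx": 0, "ry": 0, "rz": 0, "grip": 0.8},
    {"tx": 0, "ty": 0, "tz": 0.25, "rx": 0, "ry": 0, "rz": 0, "grip": 0.8},
    {"tx": 0, "ty": 0, "tz": 0.1, "rx": 0, "ry": 0, "rz": 0, "grip": 0.8},
    {"tx": 0, "ty": 0, "tz": 0, "rx": 0, "ry": 0, "rz": 0, "grip": 0.3},
    {"tx": 0, "ty": 0, "tz": 0, "rx": 0, "ry": 0, "rz": 0, "grip": 0.3},
    {"tx": 0, "ty": 0, "tz": 0, "rx": 0, "ry": 0, "rz": 0, "grip": 0.3},
    {"tx": 0, "ty": 0, "tz": 0, "rx": 0, "ry": 0, "rz": 0, "grip": 0.3}
  ]
}}

```text
time: 28.65
position: [0.4943, -0.3426, 0.0831]
tool_rot: [-179.9, 0.1, 173.3]
ft_force: [-0.3, 0.2, 6.0]
gripper_width: 0.0376
```

```bash
python3 - <<'E'
from h import *
x,y=frombox((-.036,.022)); print(x,y)
a=bot.read_state(); go(x,y,.17,173.4,1,.3,cur=[*a['position'][:2],.17,173.4])
E
```

```text
0.5224494640958257 0.02772331169869439
{'time': np.float64(28.65), 'position': array([ 0.494, -0.343,  0.083]), 'tool_rot': array([-1.79939e+02,  1.20000e-01,  1.73316e+02]), 'ft_force': array([-0.254,  0.159,  6.044]), 'gripper_width': np.float64(0.038)}
total world [0.0282 0.3703 0.    ] rotvec [0. 0. 0.] per row 6.17 0.0
{"tx": 0.24, "ty": 6.18, "grip": 0.3}
```

>>> {"api": "carry_out", "payload": {
  "rows": [
    {"tx": 0, "ty": 0, "tz": -0.3, "rx": 0, "ry": 0, "rz": 0, "grip": 0.3},
    {"tx": 0, "ty": 0, "tz": -0.6, "rx": 0, "ry": 0, "rz": 0, "grip": 0.3},
    {"tx": 0, "ty": 0.2, "tz": -0.6, "rx": 0, "ry": 0, "rz": 0, "grip": 0.3},
    {"tx": 0.04, "ty": 0.5, "tz": -0.1, "rx": 0, "ry": 0, "rz": 0, "grip": 0.3},
    {"tx": 0.05, "ty": 0.9, "tz": 0, "rx": 0, "ry": 0, "rz": 0, "grip": 0.3},
    {"tx": 0.05, "ty": 0.9, "tz": 0, "rx": 0, "ry": 0, "rz": 0, "grip": 0.3},
    {"tx": 0.05, "ty": 0.9, "tz": 0, "rx": 0, "ry": 0, "rz": 0, "grip": 0.3},
    {"tx": 0.05, "ty": 0.9, "tz": 0, "rx": 0, "ry": 0, "rz": 0, "grip": 0.3},
    {"tx": 0, "ty": 0.9, "tz": 0, "rx": 0, "ry": 0, "rz": 0, "grip": 0.3},
    {"tx": 0, "ty": 0.6, "tz": 0, "rx": 0, "ry": 0, "rz": 0, "grip": 0.3}
  ]
}}

```text
time: 29.9
position: [0.5196, 0.0078, 0.179]
tool_rot: [180.0, 0.1, 173.5]
ft_force: [0.7, -0.3, -0.2]
gripper_width: 0.0374
```

>>> {"api": "carry_out", "payload": {
  "rows": [
    {"tx": 0, "ty": 0.3, "tz": 0.1, "rx": 0, "ry": 0, "rz": 0, "grip": 0.3},
    {"tx": 0, "ty": 0.08, "tz": 0.3, "rx": 0, "ry": 0, "rz": 0, "grip": 0.3},
    {"tx": 0, "ty": 0, "tz": 0.3, "rx": 0, "ry": 0, "rz": 0, "grip": 0.3},
    {"tx": 0, "ty": 0, "tz": 0, "rx": 0, "ry": 0, "rz": 0, "grip": 0.3},
    {"tx": 0, "ty": 0, "tz": 0, "rx": 0, "ry": 0, "rz": 0, "grip": 0.3},
    {"tx": 0, "ty": 0, "tz": 0, "rx": 0, "ry": 0, "rz": 0, "grip": 0.3},
    {"tx": 0, "ty": 0, "tz": 0, "rx": 0, "ry": 0, "rz": 0, "grip": 0.3},
    {"tx": 0, "ty": 0, "tz": 0, "rx": 0, "ry": 0, "rz": 0, "grip": 0.3},
    {"tx": 0, "ty": 0, "tz": 0, "rx": 0, "ry": 0, "rz": 0, "grip": 0.3},
    {"tx": 0, "ty": 0, "tz": 0, "rx": 0, "ry": 0, "rz": 0, "grip": 0.3}
  ]
}}

```text
time: 31.15
position: [0.5223, 0.0277, 0.1359]
tool_rot: [-180.0, 0.0, 173.3]
ft_force: [-0.3, -0.6, -0.9]
gripper_width: 0.0372
```

```bash
python3 - <<'E'
from h import *
print(bot.read_state()['joint_pos'].round(0))
x,y=frombox((-.036,.022))
go(x,y,.13,173,1,.3)
a=bot.read_state()
print('to A'); go(.491,-.254,.17,173.4,1,.3,cur=[x,y,.17,173.4])
E
```

```text
[ 25.  36. -40. 114.  34.  42.  47.]
{'time': np.float64(31.15), 'position': array([0.522, 0.028, 0.136]), 'tool_rot': array([-179.996,    0.   ,  173.315]), 'ft_force': array([-0.271, -0.649, -0.945]), 'gripper_width': np.float64(0.037)}
total world [ 0.0002  0.0001 -0.0059] rotvec [-0.    0.    0.31] per row 0.1 0.03
{"tz": 0.1, "rz": 0.03, "grip": 0.3}
to A
{'time': np.float64(31.15), 'position': array([0.522, 0.028, 0.136]), 'tool_rot': array([-179.996,    0.   ,  173.315]), 'ft_force': array([-0.271, -0.649, -0.945]), 'gripper_width': np.float64(0.037)}
total world [-0.0314 -0.2817  0.    ] rotvec [0. 0. 0.] per row 4.7 0.0
{"tx": -0.02, "ty": -4.72, "grip": 0.3}
```

>>> {"api": "carry_out", "payload": {
  "rows": [
    {"tx": 0, "ty": 0, "tz": 0.15, "rx": 0, "ry": 0, "rz": 0, "grip": 0.3},
    {"tx": 0, "ty": 0, "tz": 0, "rx": 0, "ry": 0, "rz": 0, "grip": 0.3},
    {"tx": 0, "ty": 0, "tz": 0, "rx": 0, "ry": 0, "rz": 0, "grip": 0.6},
    {"tx": 0, "ty": 0, "tz": 0, "rx": 0, "ry": 0, "rz": 0, "grip": 0.6},
    {"tx": 0, "ty": 0, "tz": -0.3, "rx": 0, "ry": 0, "rz": 0, "grip": 0.6},
    {"tx": 0, "ty": 0, "tz": -0.6, "rx": 0, "ry": 0, "rz": 0, "grip": 0.8},
    {"tx": 0, "ty": -0.3, "tz": -0.1, "rx": 0, "ry": 0, "rz": 0, "grip": 0.8},
    {"tx": 0, "ty": -0.7, "tz": 0, "rx": 0, "ry": 0, "rz": 0, "grip": 0.8},
    {"tx": 0, "ty": -0.9, "tz": 0, "rx": 0, "ry": 0, "rz": 0, "grip": 0.8},
    {"tx": 0, "ty": -0.9, "tz": 0, "rx": 0, "ry": 0, "rz": 0, "grip": 0.8}
  ]
}}

```text
time: 32.4
position: [0.5029, -0.1406, 0.1884]
tool_rot: [-180.0, 0.1, 173.4]
ft_force: [1.0, 0.7, 0.2]
gripper_width: 0.0684
```

>>> {"api": "carry_out", "payload": {
  "rows": [
    {"tx": 0, "ty": -0.9, "tz": 0, "rx": 0, "ry": 0, "rz": 0, "grip": 0.8},
    {"tx": 0, "ty": -0.7, "tz": 0, "rx": 0, "ry": 0, "rz": 0, "grip": 0.8},
    {"tx": -0.02, "ty": -0.3, "tz": 0, "rx": 0, "ry": 0, "rz": 0, "grip": 0.8},
    {"tx": 0, "ty": 0, "tz": 0, "rx": 0, "ry": 0, "rz": 0, "grip": 0.8},
    {"tx": 0, "ty": 0, "tz": 0, "rx": 0, "ry": 0, "rz": 0, "grip": 0.8},
    {"tx": 0, "ty": 0, "tz": 0, "rx": 0, "ry": 0, "rz": 0, "grip": 0.8},
    {"tx": 0, "ty": 0, "tz": 0, "rx": 0, "ry": 0, "rz": 0, "grip": 0.8},
    {"tx": 0, "ty": 0, "tz": 0, "rx": 0, "ry": 0, "rz": 0, "grip": 0.8},
    {"tx": 0, "ty": 0, "tz": 0, "rx": 0, "ry": 0, "rz": 0, "grip": 0.8},
    {"tx": 0, "ty": 0, "tz": 0, "rx": 0, "ry": 0, "rz": 0, "grip": 0.8}
  ]
}}

```text
time: 33.65
position: [0.4906, -0.2526, 0.1868]
tool_rot: [-180.0, -0.0, 173.3]
ft_force: [-0.1, 0.2, -0.7]
gripper_width: 0.0684
```

```bash
python3 - <<'E'
from h import *
boxmap('b3.png'); chunks()
go(.491,-.254,.080,173,1,.8)
E
```

```text
top max z in box 0.0518 n>.052: 0
scene max z in box 0.0612 n>.052: 8
top [[0.4812, -0.2518, np.float64(0.04)], [0.4088, -0.2243, np.float64(0.042)]]
scene [[0.4254, -0.3699, np.float64(0.037)], [0.4098, -0.2237, np.float64(0.037)], [0.4912, -0.2538, np.float64(0.037)]]
{'time': np.float64(33.85), 'position': array([ 0.491, -0.253,  0.187]), 'tool_rot': array([-1.79998e+02, -5.00000e-03,  1.73308e+02]), 'ft_force': array([-0.23 ,  0.069, -0.123]), 'gripper_width': np.float64(0.068)}
total world [ 0.0004 -0.0014 -0.1068] rotvec [-0.   -0.01  0.31] per row 1.78 0.03
{"tx": -0.01, "ty": -0.02, "tz": 1.78, "rz": 0.03, "grip": 0.8}
```

View pics/b3.png

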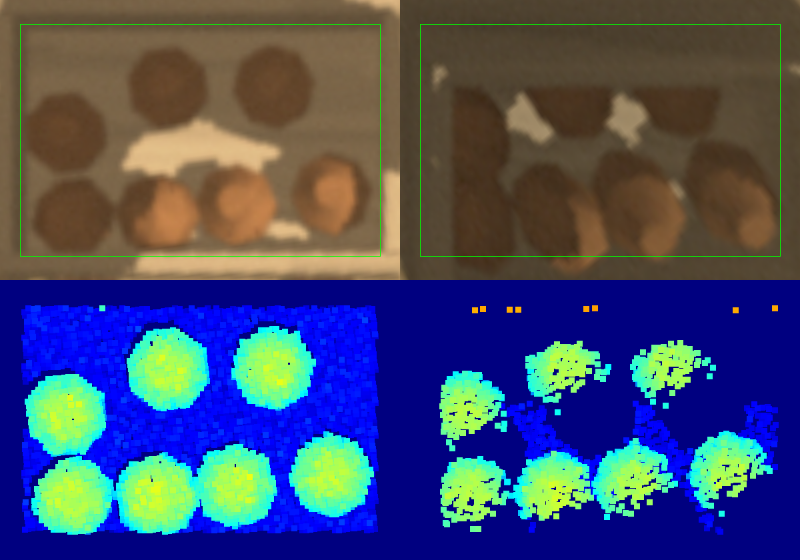

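The second chunk sits level. Now the third.

>>> {"api": "carry_out", "payload": {
  "rows": [
    {"tx": 0, "ty": -0.02, "tz": 0.3, "rx": 0, "ry": 0, "rz": 0, "grip": 0.8},
    {"tx": 0, "ty": 0, "tz": 0.5, "rx": 0, "ry": 0, "rz": 0, "grip": 0.8},
    {"tx": 0, "ty": 0, "tz": 0.5, "rx": 0, "ry": 0, "rz": 0, "grip": 0.8},
    {"tx": 0, "ty": 0, "tz": 0.35, "rx": 0, "ry": 0, "rz": 0, "grip": 0.8},
    {"tx": 0, "ty": 0, "tz": 0.13, "rx": 0, "ry": 0, "rz": 0, "grip": 0.8},
    {"tx": 0, "ty": 0, "tz": 0, "rx": 0, "ry": 0, "rz": 0, "grip": 0.8},
    {"tx": 0, "ty": 0, "tz": 0, "rx": 0, "ry": 0, "rz": 0, "grip": 0.3},
    {"tx": 0, "ty": 0, "tz": 0, "rx": 0, "ry": 0, "rz": 0, "grip": 0.3},
    {"tx": 0, "ty": 0, "tz": 0, "rx": 0, "ry": 0, "rz": 0, "grip": 0.3},
    {"tx": 0, "ty": 0, "tz": 0, "rx": 0, "ry": 0, "rz": 0, "grip": 0.3}
  ]
}}

```text
time: 35.1
position: [0.4912, -0.2541, 0.0814]
tool_rot: [-179.9, 0.1, 173.3]
ft_force: [-0.8, 0.2, 5.4]
gripper_width: 0.0365
```

```bash
python3 - <<'E'
from h import *
x,y=frombox((.036,.056)); print(x,y)
a=bot.read_state(); go(x,y,.17,173.4,1,.3,cur=[*a['position'][:2],.17,173.4])
go(.425,-.370,.17,173.4,1,.3,cur=[x,y,.17,173.4])
E
```

```text
0.5980563446897759 0.05269528812932873
{'time': np.float64(35.1), 'position': array([ 0.491, -0.254,  0.081]), 'tool_rot': array([-1.79936e+02,  1.11000e-01,  1.73307e+02]), 'ft_force': array([-0.792,  0.195,  5.372]), 'gripper_width': np.float64(0.037)}
total world [0.1068 0.3068 0.    ] rotvec [0. 0. 0.] per row 5.11 0.0
{"tx": -1.18, "ty": 5.28, "grip": 0.3}
{'time': np.float64(35.1), 'position': array([ 0.491, -0.254,  0.081]), 'tool_rot': array([-1.79936e+02,  1.11000e-01,  1.73307e+02]), 'ft_force': array([-0.792,  0.195,  5.372]), 'gripper_width': np.float64(0.037)}
total world [-0.1731 -0.4227  0.    ] rotvec [0. 0. 0.] per row 7.04 0.0
{"tx": 2.06, "ty": -7.33, "grip": 0.3}
```

>>> {"api": "carry_out", "payload": {
  "rows": [
    {"tx": 0, "ty": 0, "tz": -0.3, "rx": 0, "ry": 0, "rz": 0, "grip": 0.3},
    {"tx": 0, "ty": 0, "tz": -0.7, "rx": 0, "ry": 0, "rz": 0, "grip": 0.3},
    {"tx": 0, "ty": 0.2, "tz": -0.7, "rx": 0, "ry": 0, "rz": 0, "grip": 0.3},
    {"tx": 0, "ty": 0.6, "tz": 0, "rx": 0, "ry": 0, "rz": 0, "grip": 0.3},
    {"tx": 0, "ty": 0.9, "tz": 0, "rx": 0, "ry": 0, "rz": 0, "grip": 0.3},
    {"tx": -0.2, "ty": 0.9, "tz": 0, "rx": 0, "ry": 0, "rz": 0, "grip": 0.3},
    {"tx": -0.3, "ty": 0.9, "tz": 0, "rx": 0, "ry": 0, "rz": 0, "grip": 0.3},
    {"tx": -0.3, "ty": 0.9, "tz": 0, "rx": 0, "ry": 0, "rz": 0, "grip": 0.3},
    {"tx": -0.3, "ty": 0.6, "tz": 0, "rx": 0, "ry": 0, "rz": 0, "grip": 0.3},
    {"tx": -0.08, "ty": 0.28, "tz": 0, "rx": 0, "ry": 0, "rz": 0, "grip": 0.3}
  ]
}}

```text
time: 36.35
position: [0.5985, 0.0553, 0.1833]
tool_rot: [179.9, 0.1, 173.5]
ft_force: [-0.6, -0.3, -0.6]
gripper_width: 0.0369
```

>>> {"api": "carry_out", "payload": {
  "rows": [
    {"tx": 0, "ty": 0, "tz": 0.3, "rx": 0, "ry": 0, "rz": 0, "grip": 0.3},
    {"tx": 0, "ty": 0, "tz": 0.3, "rx": 0, "ry": 0, "rz": 0, "grip": 0.3},
    {"tx": 0, "ty": 0, "tz": 0.12, "rx": 0, "ry": 0, "rz": 0, "grip": 0.3},
    {"tx": 0, "ty": 0, "tz": 0, "rx": 0, "ry": 0, "rz": 0, "grip": 0.3},
    {"tx": 0, "ty": 0, "tz": 0, "rx": 0, "ry": 0, "rz": 0, "grip": 0.3},
    {"tx": 0, "ty": 0, "tz": 0, "rx": 0, "ry": 0, "rz": 0, "grip": 0.3},
    {"tx": 0, "ty": 0, "tz": 0, "rx": 0, "ry": 0, "rz": 0, "grip": 0.65},
    {"tx": 0, "ty": 0, "tz": 0, "rx": 0, "ry": 0, "rz": 0, "grip": 0.65},
    {"tx": 0, "ty": 0, "tz": -0.3, "rx": 0, "ry": 0, "rz": 0, "grip": 0.8},
    {"tx": 0, "ty": 0, "tz": -0.7, "rx": 0, "ry": 0, "rz": 0, "grip": 0.8}
  ]
}}

```text
time: 37.6
position: [0.5969, 0.0525, 0.199]
tool_rot: [-180.0, -0.2, 173.3]
ft_force: [0.4, -1.3, -0.2]
gripper_width: 0.0684
```

>>> {"api": "carry_out", "payload": {
  "rows": [
    {"tx": 0.2, "ty": -0.4, "tz": 0, "rx": 0, "ry": 0, "rz": 0, "grip": 0.8},
    {"tx": 0.4, "ty": -0.8, "tz": 0, "rx": 0, "ry": 0, "rz": 0, "grip": 0.8},
    {"tx": 0.4, "ty": -0.9, "tz": 0, "rx": 0, "ry": 0, "rz": 0, "grip": 0.8},
    {"tx": 0.3, "ty": -0.9, "tz": 0, "rx": 0, "ry": 0, "rz": 0, "grip": 0.8},
    {"tx": 0.3, "ty": -0.9, "tz": 0, "rx": 0, "ry": 0, "rz": 0, "grip": 0.8},
    {"tx": 0.2, "ty": -0.9, "tz": 0, "rx": 0, "ry": 0, "rz": 0, "grip": 0.8},
    {"tx": 0.2, "ty": -0.9, "tz": 0, "rx": 0, "ry": 0, "rz": 0, "grip": 0.8},
    {"tx": 0.06, "ty": -0.8, "tz": 0, "rx": 0, "ry": 0, "rz": 0, "grip": 0.8},
    {"tx": 0, "ty": -0.6, "tz": 0, "rx": 0, "ry": 0, "rz": 0, "grip": 0.8},
    {"tx": 0, "ty": -0.23, "tz": 0, "rx": 0, "ry": 0, "rz": 0, "grip": 0.8}
  ]
}}

```text
time: 38.85
position: [0.4232, -0.3721, 0.1998]
tool_rot: [-179.9, 0.1, 173.1]
ft_force: [0.0, 0.4, 0.3]
gripper_width: 0.0681
```

```bash
python3 - <<'E'
from h import *
boxmap('b4.png'); chunks()
print(bot.read_state()['joint_pos'].round(0))
go(.425,-.370,.080,173,1,.8)
E
```

```text
top max z in box 0.0536 n>.052: 2
scene max z in box 0.0611 n>.052: 5
top [[0.4088, -0.2242, np.float64(0.042)], [0.4119, -0.3672, np.float64(0.037)]]
scene [[0.427, -0.3702, np.float64(0.038)], [0.4081, -0.222, np.float64(0.038)]]
[ 70.  33. -42. 107.  28.  51.  97.]
{'time': np.float64(39.05), 'position': array([ 0.424, -0.368,  0.199]), 'tool_rot': array([1.79959e+02, 2.10000e-02, 1.73432e+02]), 'ft_force': array([-0.849,  0.312,  0.183]), 'gripper_width': np.float64(0.068)}
total world [ 0.0006 -0.002  -0.1193] rotvec [0.04 0.02 0.43] per row 1.99 0.04
{"tx": -0.01, "ty": -0.03, "tz": 1.99, "rz": 0.04, "grip": 0.8}
```

View pics/b4.png

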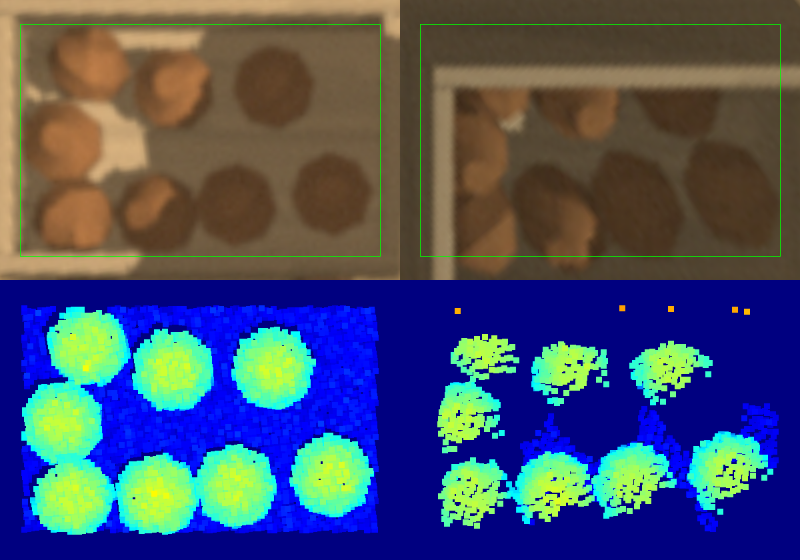

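The third chunk is down too. Now the fourth, aimed at the gap near (10,-70).

>>> {"api": "carry_out", "payload": {
  "rows": [
    {"tx": 0, "ty": -0.03, "tz": 0.3, "rx": 0, "ry": 0, "rz": 0, "grip": 0.8},
    {"tx": 0, "ty": 0, "tz": 0.5, "rx": 0, "ry": 0, "rz": 0, "grip": 0.8},
    {"tx": 0, "ty": 0, "tz": 0.5, "rx": 0, "ry": 0, "rz": 0, "grip": 0.8},
    {"tx": 0, "ty": 0, "tz": 0.5, "rx": 0, "ry": 0, "rz": 0, "grip": 0.8},
    {"tx": 0, "ty": 0, "tz": 0.2, "rx": 0, "ry": 0, "rz": 0, "grip": 0.8},
    {"tx": 0, "ty": 0, "tz": 0, "rx": 0, "ry": 0, "rz": 0, "grip": 0.8},
    {"tx": 0, "ty": 0, "tz": 0, "rx": 0, "ry": 0, "rz": 0, "grip": 0.3},
    {"tx": 0, "ty": 0, "tz": 0, "rx": 0, "ry": 0, "rz": 0, "grip": 0.3},
    {"tx": 0, "ty": 0, "tz": 0, "rx": 0, "ry": 0, "rz": 0, "grip": 0.3},
    {"tx": 0, "ty": 0, "tz": 0, "rx": 0, "ry": 0, "rz": 0, "grip": 0.3}
  ]
}}

```text
time: 40.3
position: [0.4243, -0.372, 0.0803]
tool_rot: [-179.9, 0.1, 173.3]
ft_force: [-0.1, 1.0, 6.6]
gripper_width: 0.0365
```

```bash
python3 - <<'E'
from h import *
x,y=frombox((.010,-.069)); print(x,y)
a=bot.read_state(); go(x,y,.17,173.4,1,.3,cur=[*a['position'][:2],.17,173.4])
go(.409,-.224,.17,173.4,1,.3,cur=[x,y,.17,173.4])
E
```

```text
0.557016476821458 -0.06820437789730269
{'time': np.float64(40.3), 'position': array([ 0.424, -0.372,  0.08 ]), 'tool_rot': array([-1.79910e+02,  1.12000e-01,  1.73309e+02]), 'ft_force': array([-0.127,  0.998,  6.557]), 'gripper_width': np.float64(0.036)}
total world [0.1327 0.3038 0.    ] rotvec [0. 0. 0.] per row 5.06 0.0
{"tx": -1.62, "ty": 5.28, "grip": 0.3}
{'time': np.float64(40.3), 'position': array([ 0.424, -0.372,  0.08 ]), 'tool_rot': array([-1.79910e+02,  1.12000e-01,  1.73309e+02]), 'ft_force': array([-0.127,  0.998,  6.557]), 'gripper_width': np.float64(0.036)}
total world [-0.148  -0.1558  0.    ] rotvec [0. 0. 0.] per row 2.6 0.0
{"tx": 2.15, "ty": -2.86, "grip": 0.3}
```

>>> {"api": "carry_out", "payload": {
  "rows": [
    {"tx": 0, "ty": 0, "tz": -0.3, "rx": 0, "ry": 0, "rz": 0, "grip": 0.3},
    {"tx": 0, "ty": 0, "tz": -0.7, "rx": 0, "ry": 0, "rz": 0, "grip": 0.3},
    {"tx": 0, "ty": 0.2, "tz": -0.7, "rx": 0, "ry": 0, "rz": 0, "grip": 0.3},
    {"tx": -0.1, "ty": 0.6, "tz": 0, "rx": 0, "ry": 0, "rz": 0, "grip": 0.3},
    {"tx": -0.2, "ty": 0.9, "tz": 0, "rx": 0, "ry": 0, "rz": 0, "grip": 0.3},
    {"tx": -0.3, "ty": 0.9, "tz": 0, "rx": 0, "ry": 0, "rz": 0, "grip": 0.3},
    {"tx": -0.3, "ty": 0.9, "tz": 0, "rx": 0, "ry": 0, "rz": 0, "grip": 0.3},
    {"tx": -0.3, "ty": 0.9, "tz": 0, "rx": 0, "ry": 0, "rz": 0, "grip": 0.3},
    {"tx": -0.3, "ty": 0.6, "tz": 0, "rx": 0, "ry": 0, "rz": 0, "grip": 0.3},
    {"tx": -0.12, "ty": 0.28, "tz": 0, "rx": 0, "ry": 0, "rz": 0, "grip": 0.3}
  ]
}}

```text
time: 41.55
position: [0.5579, -0.0658, 0.1821]
tool_rot: [180.0, 0.1, 173.5]
ft_force: [-0.6, -1.2, -0.7]
gripper_width: 0.0367
```

>>> {"api": "carry_out", "payload": {
  "rows": [
    {"tx": 0, "ty": 0, "tz": 0.3, "rx": 0, "ry": 0, "rz": 0, "grip": 0.3},
    {"tx": 0, "ty": 0, "tz": 0.3, "rx": 0, "ry": 0, "rz": 0, "grip": 0.3},
    {"tx": 0, "ty": 0, "tz": 0.12, "rx": 0, "ry": 0, "rz": 0, "grip": 0.3},
    {"tx": 0, "ty": 0, "tz": 0, "rx": 0, "ry": 0, "rz": 0, "grip": 0.3},
    {"tx": 0, "ty": 0, "tz": 0, "rx": 0, "ry": 0, "rz": 0, "grip": 0.3},
    {"tx": 0, "ty": 0, "tz": 0, "rx": 0, "ry": 0, "rz": 0, "grip": 0.3},
    {"tx": 0, "ty": 0, "tz": 0, "rx": 0, "ry": 0, "rz": 0, "grip": 0.65},
    {"tx": 0, "ty": 0, "tz": 0, "rx": 0, "ry": 0, "rz": 0, "grip": 0.65},
    {"tx": 0, "ty": 0, "tz": -0.3, "rx": 0, "ry": 0, "rz": 0, "grip": 0.8},
    {"tx": 0, "ty": 0, "tz": -0.7, "rx": 0, "ry": 0, "rz": 0, "grip": 0.8}
  ]
}}

```text
time: 42.8
position: [0.5561, -0.0681, 0.1979]
tool_rot: [180.0, -0.2, 173.3]
ft_force: [0.4, -0.2, 0.7]
gripper_width: 0.0682
```

>>> {"api": "carry_out", "payload": {
  "rows": [
    {"tx": 0.2, "ty": -0.3, "tz": 0, "rx": 0, "ry": 0, "rz": 0, "grip": 0.8},
    {"tx": 0.4, "ty": -0.5, "tz": 0, "rx": 0, "ry": 0, "rz": 0, "grip": 0.8},
    {"tx": 0.5, "ty": -0.6, "tz": 0, "rx": 0, "ry": 0, "rz": 0, "grip": 0.8},
    {"tx": 0.5, "ty": -0.6, "tz": 0, "rx": 0, "ry": 0, "rz": 0, "grip": 0.8},
    {"tx": 0.4, "ty": -0.5, "tz": 0, "rx": 0, "ry": 0, "rz": 0, "grip": 0.8},
    {"tx": 0.15, "ty": -0.3, "tz": 0, "rx": 0, "ry": 0, "rz": 0, "grip": 0.8},
    {"tx": 0, "ty": -0.06, "tz": 0, "rx": 0, "ry": 0, "rz": 0, "grip": 0.8},
    {"tx": 0, "ty": 0, "tz": 0, "rx": 0, "ry": 0, "rz": 0, "grip": 0.8},
    {"tx": 0, "ty": 0, "tz": 0, "rx": 0, "ry": 0, "rz": 0, "grip": 0.8},
    {"tx": 0, "ty": 0, "tz": 0, "rx": 0, "ry": 0, "rz": 0, "grip": 0.8}
  ]
}}

```text
time: 44.05
position: [0.4094, -0.2228, 0.1977]
tool_rot: [180.0, 0.0, 173.4]
ft_force: [0.0, 0.4, -0.4]
gripper_width: 0.0685
```

```bash
python3 - <<'E'
from h import *
boxmap('b5.png'); chunks(); snap('top','t10.png')
go(.409,-.224,.080,173,1,.8)
E
```

```text
top max z in box 0.053 n>.052: 1
scene max z in box 0.0613 n>.052: 7
top []
scene [[0.4103, -0.2237, np.float64(0.037)]]
{'time': np.float64(44.3), 'position': array([ 0.409, -0.223,  0.198]), 'tool_rot': array([ 1.79992e+02, -8.00000e-03,  1.73340e+02]), 'ft_force': array([ 0.959, -0.385, -0.415]), 'gripper_width': np.float64(0.069)}
total world [ 1.000e-04 -6.000e-04 -1.176e-01] rotvec [ 0.01 -0.01  0.34] per row 1.96 0.03
{"ty": -0.01, "tz": 1.96, "rz": 0.03, "grip": 0.8}
```

View pics/b5.png

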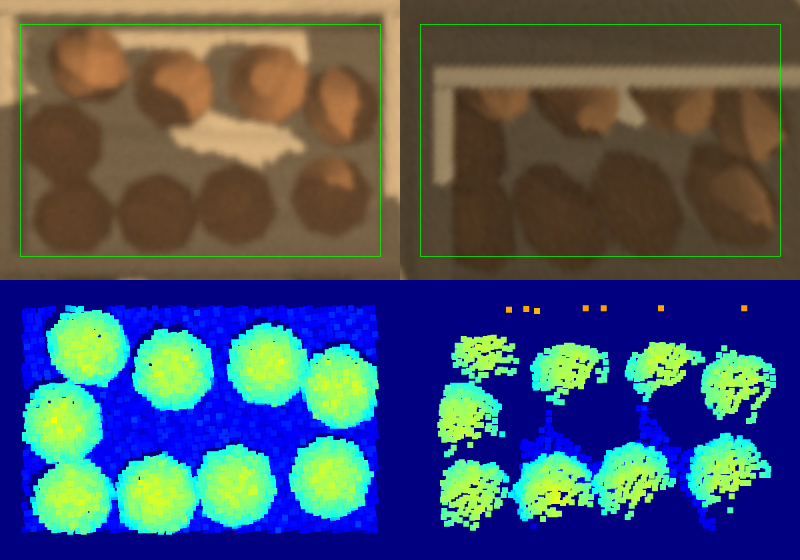

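View pics/t10.png

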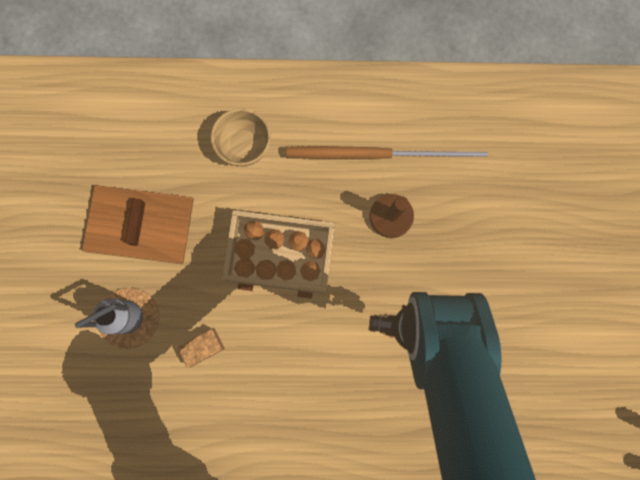

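The fourth chunk is level at (16,-71). Now the last, for the middle gap at (0,-10).

>>> {"api": "carry_out", "payload": {
  "rows": [
    {"tx": 0, "ty": 0, "tz": 0.3, "rx": 0, "ry": 0, "rz": 0, "grip": 0.8},
    {"tx": 0, "ty": 0, "tz": 0.5, "rx": 0, "ry": 0, "rz": 0, "grip": 0.8},
    {"tx": 0, "ty": 0, "tz": 0.5, "rx": 0, "ry": 0, "rz": 0, "grip": 0.8},
    {"tx": 0, "ty": 0, "tz": 0.5, "rx": 0, "ry": 0, "rz": 0, "grip": 0.8},
    {"tx": 0, "ty": 0, "tz": 0.18, "rx": 0, "ry": 0, "rz": 0, "grip": 0.8},
    {"tx": 0, "ty": 0, "tz": 0, "rx": 0, "ry": 0, "rz": 0, "grip": 0.8},
    {"tx": 0, "ty": 0, "tz": 0, "rx": 0, "ry": 0, "rz": 0, "grip": 0.3},
    {"tx": 0, "ty": 0, "tz": 0, "rx": 0, "ry": 0, "rz": 0, "grip": 0.3},
    {"tx": 0, "ty": 0, "tz": 0, "rx": 0, "ry": 0, "rz": 0, "grip": 0.3},
    {"tx": 0, "ty": 0, "tz": 0, "rx": 0, "ry": 0, "rz": 0, "grip": 0.3}
  ]
}}

```text
time: 45.55
position: [0.4095, -0.2239, 0.0802]
tool_rot: [-179.9, 0.1, 173.3]
ft_force: [-0.5, 0.9, 5.5]
gripper_width: 0.0379
```

```bash
python3 - <<'E'
from h import *
x,y=frombox((.000,-.010)); print(x,y)
a=bot.read_state(); go(x,y,.17,173.4,1,.3,cur=[*a['position'][:2],.17,173.4])
E
```

```text
0.5542813065659485 -0.00842546151641322
{'time': np.float64(45.55), 'position': array([ 0.409, -0.224,  0.08 ]), 'tool_rot': array([-1.79930e+02,  1.10000e-01,  1.73307e+02]), 'ft_force': array([-0.457,  0.904,  5.54 ]), 'gripper_width': np.float64(0.038)}
total world [0.1448 0.2155 0.    ] rotvec [0. 0. 0.] per row 3.59 0.0
{"tx": -1.99, "ty": 3.84, "grip": 0.3}
```

>>> {"api": "carry_out", "payload": {
  "rows": [
    {"tx": 0, "ty": 0, "tz": -0.3, "rx": 0, "ry": 0, "rz": 0, "grip": 0.3},
    {"tx": 0, "ty": 0, "tz": -0.7, "rx": 0, "ry": 0, "rz": 0, "grip": 0.3},
    {"tx": -0.1, "ty": 0.2, "tz": -0.7, "rx": 0, "ry": 0, "rz": 0, "grip": 0.3},
    {"tx": -0.3, "ty": 0.6, "tz": 0, "rx": 0, "ry": 0, "rz": 0, "grip": 0.3},
    {"tx": -0.4, "ty": 0.8, "tz": 0, "rx": 0, "ry": 0, "rz": 0, "grip": 0.3},
    {"tx": -0.4, "ty": 0.8, "tz": 0, "rx": 0, "ry": 0, "rz": 0, "grip": 0.3},
    {"tx": -0.4, "ty": 0.8, "tz": 0, "rx": 0, "ry": 0, "rz": 0, "grip": 0.3},
    {"tx": -0.3, "ty": 0.5, "tz": 0, "rx": 0, "ry": 0, "rz": 0, "grip": 0.3},
    {"tx": -0.09, "ty": 0.14, "tz": 0.1, "rx": 0, "ry": 0, "rz": 0, "grip": 0.3},
    {"tx": 0, "ty": 0, "tz": 0.3, "rx": 0, "ry": 0, "rz": 0, "grip": 0.3}
  ]
}}

```text
time: 46.8
position: [0.5546, -0.0092, 0.1573]
tool_rot: [-180.0, 0.1, 173.3]
ft_force: [-0.7, 0.0, -0.2]
gripper_width: 0.0375
```

>>> {"api": "carry_out", "payload": {
  "rows": [
    {"tx": 0, "ty": 0, "tz": 0.3, "rx": 0, "ry": 0, "rz": 0, "grip": 0.3},
    {"tx": 0, "ty": 0, "tz": 0.15, "rx": 0, "ry": 0, "rz": 0, "grip": 0.3},
    {"tx": 0, "ty": 0, "tz": 0, "rx": 0, "ry": 0, "rz": 0, "grip": 0.3},
    {"tx": 0, "ty": 0, "tz": 0, "rx": 0, "ry": 0, "rz": 0, "grip": 0.3},
    {"tx": 0, "ty": 0, "tz": 0, "rx": 0, "ry": 0, "rz": 0, "grip": 0.6},
    {"tx": 0, "ty": 0, "tz": 0, "rx": 0, "ry": 0, "rz": 0, "grip": 0.6},
    {"tx": 0, "ty": 0, "tz": -0.3, "rx": 0, "ry": 0, "rz": 0, "grip": 0.8},
    {"tx": 0, "ty": 0, "tz": -0.7, "rx": 0, "ry": 0, "rz": 0, "grip": 1},
    {"tx": 0, "ty": 0, "tz": -0.9, "rx": 0, "ry": 0, "rz": 0, "grip": 1},
    {"tx": 0, "ty": 0, "tz": -0.5, "rx": 0, "ry": 0, "rz": 0, "grip": 1}
  ]
}}

```text
time: 48.05
position: [0.5551, -0.008, 0.278]
tool_rot: [180.0, 0.3, 173.4]
ft_force: [0.5, -0.2, -0.7]
gripper_width: 0.0853
```

>>> {"api": "carry_out", "payload": {
  "rows": [
    {"tx": -0.1, "ty": -0.3, "tz": 0, "rx": 0, "ry": 0, "rz": 0, "grip": 1},
    {"tx": -0.2, "ty": -0.6, "tz": 0, "rx": 0, "ry": 0, "rz": 0, "grip": 1},
    {"tx": -0.3, "ty": -0.7, "tz": 0, "rx": 0, "ry": 0, "rz": 0, "grip": 1},
    {"tx": -0.4, "ty": -0.7, "tz": 0, "rx": 0, "ry": 0, "rz": 0, "grip": 1},
    {"tx": -0.3, "ty": -0.6, "tz": 0, "rx": 0, "ry": 0, "rz": 0, "grip": 1},
    {"tx": -0.2, "ty": -0.4, "tz": 0, "rx": 0, "ry": 0, "rz": 0, "grip": 1},
    {"tx": -0.05, "ty": -0.14, "tz": 0, "rx": 0, "ry": 0, "rz": 0, "grip": 1},
    {"tx": 0, "ty": 0, "tz": 0, "rx": 0, "ry": 0, "rz": 0, "grip": 1},
    {"tx": 0, "ty": 0, "tz": 0, "rx": 0, "ry": 0, "rz": 0, "grip": 1},
    {"tx": 0, "ty": 0, "tz": 0, "rx": 0, "ry": 0, "rz": 0, "grip": 1}
  ]
}}

```text
time: 49.3
position: [0.6225, -0.2232, 0.2741]
tool_rot: [180.0, -0.0, 173.4]
ft_force: [-0.0, 0.2, 0.0]
gripper_width: 0.0855
```

```bash
python3 - <<'E'
from h import *
boxmap('b6.png'); chunks()
s=snap('scene','s11.png'); k=cloud(s).reshape(-1,3)+np.array([-.0015,-.0015,0])
a=k[(abs(k[:,0]-.63)<.1)&(abs(k[:,1]+.22)<.1)]
for lo,hi in ((.012,.025),(.035,.08),(.08,.135)):
    b=a[(a[:,2]>lo)&(a[:,2]<hi)]; print('tamper scene',len(b),b.min(0).round(4),b.max(0).round(4),b.mean(0).round(4))
st(); print(bot.read_state()['joint_pos'].round(0))
E
```

```text
top max z in box 0.0661 n>.052: 220
scene max z in box 0.0631 n>.052: 156
top []
scene []
tamper scene 823 [ 0.5879 -0.2705  0.012 ] [ 0.6798 -0.1805  0.0249] [ 0.6419 -0.2193  0.0192]
tamper scene 237 [ 0.6234 -0.236   0.0352] [ 0.6492 -0.2115  0.0798] [ 0.6411 -0.2194  0.0578]
tamper scene 369 [ 0.6222 -0.2383  0.0801] [ 0.6489 -0.2115  0.1321] [ 0.6399 -0.2209  0.1102]
{'time': np.float64(49.55), 'position': array([ 0.623, -0.224,  0.274]), 'tool_rot': array([-1.79988e+02,  5.00000e-03,  1.73338e+02]), 'ft_force': array([-0.388, -0.316, -0.033]), 'gripper_width': np.float64(0.085)}
[ 46.  37. -43.  89.  27.  64.  80.]
```

View pics/b6.png

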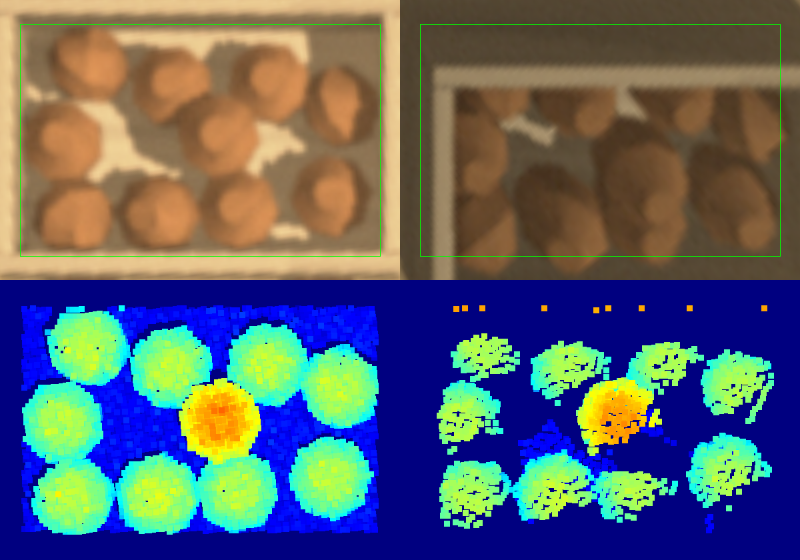

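View pics/s11.png

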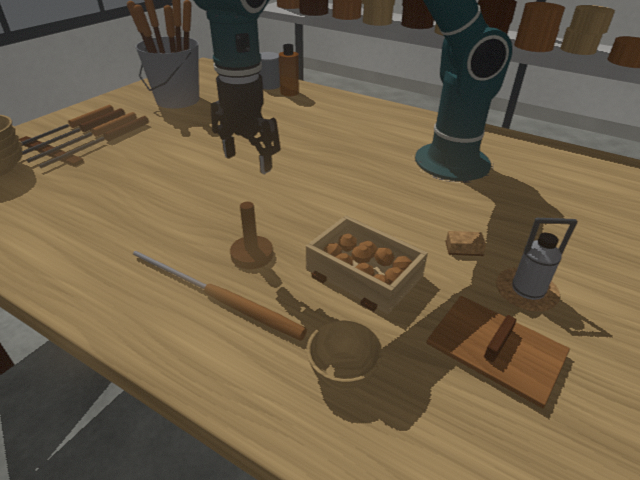

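All the bench chunks are in, with one riding at box (0,-10), top about 64 mm. Next is the tamper, at (0.634,-0.225).

```bash
python3 - <<'E'
from h import *
go(.634,-.2255,.146,173.3,1,1)
E
```

```text
{'time': np.float64(49.55), 'position': array([ 0.623, -0.224,  0.274]), 'tool_rot': array([-1.79988e+02,  5.00000e-03,  1.73338e+02]), 'ft_force': array([-0.388, -0.316, -0.033]), 'gripper_width': np.float64(0.085)}
total world [ 0.0114 -0.0013 -0.128 ] rotvec [-0.01  0.01  0.04] per row 2.13 0.0
{"tx": -0.19, "tz": 2.13, "grip": 1}
```

>>> {"api": "carry_out", "payload": {
  "rows": [
    {"tx": -0.19, "ty": 0, "tz": 0.1, "rx": 0, "ry": 0, "rz": 0, "grip": 1},
    {"tx": 0, "ty": 0, "tz": 0.4, "rx": 0, "ry": 0, "rz": 0, "grip": 1},
    {"tx": 0, "ty": 0, "tz": 0.5, "rx": 0, "ry": 0, "rz": 0, "grip": 1},
    {"tx": 0, "ty": 0, "tz": 0.5, "rx": 0, "ry": 0, "rz": 0, "grip": 1},
    {"tx": 0, "ty": 0, "tz": 0.4, "rx": 0, "ry": 0, "rz": 0, "grip": 1},
    {"tx": 0, "ty": 0, "tz": 0.23, "rx": 0, "ry": 0, "rz": 0, "grip": 1},
    {"tx": 0, "ty": 0, "tz": 0, "rx": 0, "ry": 0, "rz": 0, "grip": 1},
    {"tx": 0, "ty": 0, "tz": 0, "rx": 0, "ry": 0, "rz": 0, "grip": 1},
    {"tx": 0, "ty": 0, "tz": 0, "rx": 0, "ry": 0, "rz": 0, "grip": 1},
    {"tx": 0, "ty": 0, "tz": 0, "rx": 0, "ry": 0, "rz": 0, "grip": 1}
  ]
}}

```text
time: 50.8
position: [0.6342, -0.226, 0.1469]
tool_rot: [-180.0, 0.1, 173.3]
ft_force: [-0.4, 0.6, 0.4]
gripper_width: 0.0852
```

```bash
python3 - <<'E'
from h import *
s=snap('scene'); st(); t=snap('top')
a=s['img'][100:290,180:330]; b=t['img'][150:280,320:470]
cv2.imwrite('pics/c12.png',np.hstack([cv2.resize(cv2.cvtColor(a,4),(400,500)),cv2.resize(cv2.cvtColor(b,4),(400,400+100))]))
E
```

```text
{'time': np.float64(50.85), 'position': array([ 0.634, -0.226,  0.147]), 'tool_rot': array([-1.79978e+02,  5.00000e-02,  1.73309e+02]), 'ft_force': array([-0.21 , -0.376,  0.072]), 'gripper_width': np.float64(0.085)}
```

View pics/c12.png

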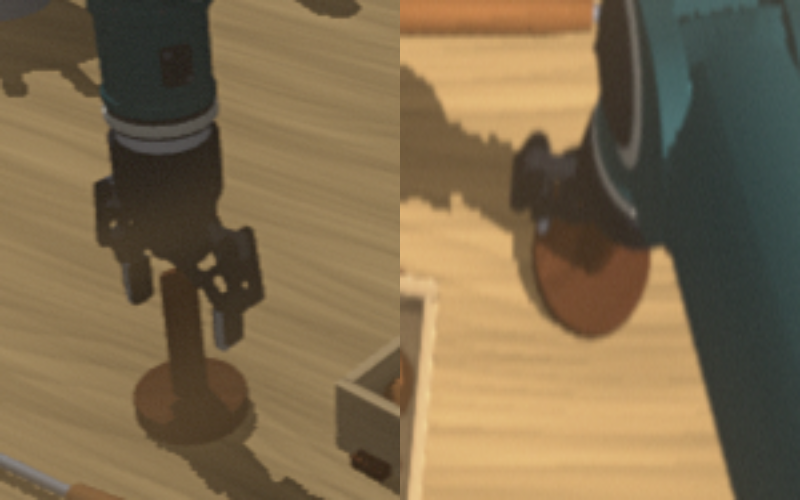

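>>> {"api": "carry_out", "payload": {
  "rows": [
    {"tx": 0, "ty": 0, "tz": 0, "rx": 0, "ry": 0, "rz": 0, "grip": 0},
    {"tx": 0, "ty": 0, "tz": 0, "rx": 0, "ry": 0, "rz": 0, "grip": 0},
    {"tx": 0, "ty": 0, "tz": 0, "rx": 0, "ry": 0, "rz": 0, "grip": 0},
    {"tx": 0, "ty": 0, "tz": 0, "rx": 0, "ry": 0, "rz": 0, "grip": 0},
    {"tx": 0, "ty": 0, "tz": -0.1, "rx": 0, "ry": 0, "rz": 0, "grip": 0},
    {"tx": 0, "ty": 0, "tz": -0.3, "rx": 0, "ry": 0, "rz": 0, "grip": 0},
    {"tx": 0, "ty": 0, "tz": -0.4, "rx": 0, "ry": 0, "rz": 0, "grip": 0},
    {"tx": 0, "ty": 0, "tz": -0.4, "rx": 0, "ry": 0, "rz": 0, "grip": 0},
    {"tx": 0, "ty": 0, "tz": -0.3, "rx": 0, "ry": 0, "rz": 0, "grip": 0},
    {"tx": 0, "ty": 0, "tz": 0, "rx": 0, "ry": 0, "rz": 0, "grip": 0}
  ]
}}

```text
time: 52.15
position: [0.6348, -0.226, 0.2386]
tool_rot: [-179.9, 0.2, 173.3]
ft_force: [0.1, -0.2, -4.6]
gripper_width: 0.0262
```

```bash
python3 - <<'E'
from h import *
s=snap('scene','s13.png'); k=cloud(s).reshape(-1,3)+np.array([-.0015,-.0015,0])
a=k[(abs(k[:,0]-.634)<.06)&(abs(k[:,1]+.225)<.06)&(k[:,2]>.03)&(k[:,2]<.14)]
print(a[:,2].min(),np.percentile(a[:,2],[1,5])); b=a[(a[:,2]>.10)&(a[:,2]<.115)]; print(b.min(0),b.max(0))
x,y=frombox((.000,-.010))
go(x,y,.236,173.3,1,0)
E
```

```text
0.09137005806583065 [0.09369932 0.09665338]
[ 0.58852663 -0.27056923  0.10003886] [ 0.68133297 -0.18047626  0.11485303]
{'time': np.float64(52.2), 'position': array([ 0.634, -0.226,  0.237]), 'tool_rot': array([-1.79961e+02,  6.70000e-02,  1.73304e+02]), 'ft_force': array([-0.892, -0.136, -4.708]), 'gripper_width': np.float64(0.027)}
total world [-0.0798  0.2176 -0.0009] rotvec [-0.04  0.07  0.  ] per row 3.63 0.01
{"tx": 1.74, "ty": 3.45, "tz": 0.01, "ry": 0.01, "grip": 0}
```

View pics/s13.png

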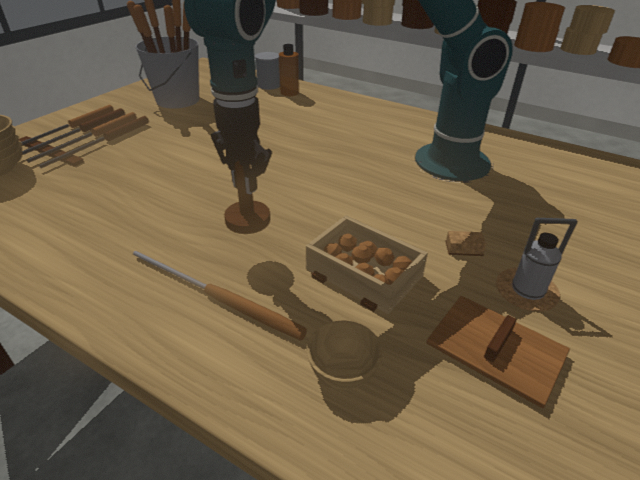

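>>> {"api": "carry_out", "payload": {
  "rows": [
    {"tx": 0.1, "ty": 0.2, "tz": 0, "rx": 0, "ry": 0, "rz": 0, "grip": 0},
    {"tx": 0.2, "ty": 0.4, "tz": 0, "rx": 0, "ry": 0, "rz": 0, "grip": 0},
    {"tx": 0.3, "ty": 0.6, "tz": 0, "rx": 0, "ry": 0, "rz": 0, "grip": 0},
    {"tx": 0.3, "ty": 0.6, "tz": 0, "rx": 0, "ry": 0, "rz": 0, "grip": 0},
    {"tx": 0.3, "ty": 0.6, "tz": 0, "rx": 0, "ry": 0, "rz": 0, "grip": 0},
    {"tx": 0.3, "ty": 0.6, "tz": 0, "rx": 0, "ry": 0, "rz": 0, "grip": 0},
    {"tx": 0.2, "ty": 0.35, "tz": 0, "rx": 0, "ry": 0, "rz": 0, "grip": 0},
    {"tx": 0.04, "ty": 0.1, "tz": 0, "rx": 0, "ry": 0, "rz": 0, "grip": 0},
    {"tx": 0, "ty": 0, "tz": 0.15, "rx": 0, "ry": 0, "rz": 0, "grip": 0},
    {"tx": 0, "ty": 0, "tz": 0.15, "rx": 0, "ry": 0, "rz": 0, "grip": 0}
  ]
}}

```text
time: 53.45
position: [0.5545, -0.0096, 0.2169]
tool_rot: [-180.0, -0.0, 173.2]
ft_force: [0.7, -1.1, -3.5]
gripper_width: 0.0268
```

>>> {"api": "carry_out", "payload": {
  "rows": [
    {"tx": 0, "ty": 0, "tz": 0.05, "rx": 0, "ry": 0, "rz": 0, "grip": 0},
    {"tx": 0, "ty": 0, "tz": 0.05, "rx": 0, "ry": 0, "rz": 0, "grip": 0},
    {"tx": 0, "ty": 0, "tz": 0.05, "rx": 0, "ry": 0, "rz": 0, "grip": 0},
    {"tx": 0, "ty": 0, "tz": 0.05, "rx": 0, "ry": 0, "rz": 0, "grip": 0},
    {"tx": 0, "ty": 0, "tz": 0, "rx": 0, "ry": 0, "rz": 0, "grip": 0},
    {"tx": 0, "ty": 0, "tz": 0, "rx": 0, "ry": 0, "rz": 0, "grip": 0},
    {"tx": 0, "ty": 0, "tz": 0, "rx": 0, "ry": 0, "rz": 0, "grip": 0},
    {"tx": 0, "ty": 0, "tz": 0, "rx": 0, "ry": 0, "rz": 0, "grip": 0},
    {"tx": 0, "ty": 0, "tz": 0, "rx": 0, "ry": 0, "rz": 0, "grip": 0},
    {"tx": 0, "ty": 0, "tz": 0, "rx": 0, "ry": 0, "rz": 0, "grip": 0}
  ]
}}

```text
time: 54.7
position: [0.5543, -0.0081, 0.2061]
tool_rot: [-180.0, -0.0, 173.3]
ft_force: [-0.3, -0.4, -3.3]
gripper_width: 0.0271
```

>>> {"api": "carry_out", "payload": {
  "rows": [
    {"tx": 0, "ty": 0, "tz": 0.03, "rx": 0, "ry": 0, "rz": 0, "grip": 0},
    {"tx": 0, "ty": 0, "tz": 0.03, "rx": 0, "ry": 0, "rz": 0, "grip": 0},
    {"tx": 0, "ty": 0, "tz": 0.03, "rx": 0, "ry": 0, "rz": 0, "grip": 0},
    {"tx": 0, "ty": 0, "tz": 0.03, "rx": 0, "ry": 0, "rz": 0, "grip": 0},
    {"tx": 0, "ty": 0, "tz": 0.03, "rx": 0, "ry": 0, "rz": 0, "grip": 0},
    {"tx": 0, "ty": 0, "tz": 0, "rx": 0, "ry": 0, "rz": 0, "grip": 0},
    {"tx": 0, "ty": 0, "tz": 0, "rx": 0, "ry": 0, "rz": 0, "grip": 0},
    {"tx": 0, "ty": 0, "tz": 0, "rx": 0, "ry": 0, "rz": 0, "grip": 0},
    {"tx": 0, "ty": 0, "tz": 0, "rx": 0, "ry": 0, "rz": 0, "grip": 0},
    {"tx": 0, "ty": 0, "tz": 0, "rx": 0, "ry": 0, "rz": 0, "grip": 0}
  ]
}}

```text
time: 55.95
position: [0.5544, -0.0081, 0.1971]
tool_rot: [-180.0, 0.0, 173.3]
ft_force: [0.7, -0.5, -3.6]
gripper_width: 0.0269
```

>>> {"api": "carry_out", "payload": {
  "rows": [
    {"tx": 0, "ty": 0, "tz": 0.02, "rx": 0, "ry": 0, "rz": 0, "grip": 0},
    {"tx": 0, "ty": 0, "tz": 0.02, "rx": 0, "ry": 0, "rz": 0, "grip": 0},
    {"tx": 0, "ty": 0, "tz": 0.02, "rx": 0, "ry": 0, "rz": 0, "grip": 0},
    {"tx": 0, "ty": 0, "tz": 0.02, "rx": 0, "ry": 0, "rz": 0, "grip": 0},
    {"tx": 0, "ty": 0, "tz": 0, "rx": 0, "ry": 0, "rz": 0, "grip": 0},
    {"tx": 0, "ty": 0, "tz": 0, "rx": 0, "ry": 0, "rz": 0, "grip": 0},
    {"tx": 0, "ty": 0, "tz": 0, "rx": 0, "ry": 0, "rz": 0, "grip": 0},
    {"tx": 0, "ty": 0, "tz": 0, "rx": 0, "ry": 0, "rz": 0, "grip": 0},
    {"tx": 0, "ty": 0, "tz": 0, "rx": 0, "ry": 0, "rz": 0, "grip": 0},
    {"tx": 0, "ty": 0, "tz": 0, "rx": 0, "ry": 0, "rz": 0, "grip": 0}
  ]
}}

```text
time: 57.2
position: [0.5558, -0.0077, 0.1939]
tool_rot: [180.0, 0.2, 173.3]
ft_force: [0.1, 0.1, 6.2]
gripper_width: 0.0267
```

>>> {"api": "carry_out", "payload": {
  "rows": [
    {"tx": 0, "ty": 0, "tz": 0.02, "rx": 0, "ry": 0, "rz": 0, "grip": 0},
    {"tx": 0, "ty": 0, "tz": 0.02, "rx": 0, "ry": 0, "rz": 0, "grip": 0},
    {"tx": 0, "ty": 0, "tz": 0.02, "rx": 0, "ry": 0, "rz": 0, "grip": 0},
    {"tx": 0, "ty": 0, "tz": 0, "rx": 0, "ry": 0, "rz": 0, "grip": 0},
    {"tx": 0, "ty": 0, "tz": 0, "rx": 0, "ry": 0, "rz": 0, "grip": 0},
    {"tx": 0, "ty": 0, "tz": 0, "rx": 0, "ry": 0, "rz": 0, "grip": 0},
    {"tx": 0, "ty": 0, "tz": 0, "rx": 0, "ry": 0, "rz": 0, "grip": 0},
    {"tx": 0, "ty": 0, "tz": 0, "rx": 0, "ry": 0, "rz": 0, "grip": 0},
    {"tx": 0, "ty": 0, "tz": 0, "rx": 0, "ry": 0, "rz": 0, "grip": 0},
    {"tx": 0, "ty": 0, "tz": 0, "rx": 0, "ry": 0, "rz": 0, "grip": 0}
  ]
}}

```text
time: 58.45
position: [0.5582, -0.0069, 0.1933]
tool_rot: [179.9, 0.6, 173.3]
ft_force: [-0.3, 0.9, 21.7]
gripper_width: 0.0265
```

```bash
python3 - <<'E'
from h import *
s=snap('scene','s14.png'); st(); 
k=cloud(s).reshape(-1,3)+np.array([-.0015,-.0015,0]); b=tobox(k)
m=(abs(b[:,0])<.056)&(abs(b[:,1])<.088)&(k[:,2]>.045)&(k[:,2]<.12)
q=b[m];z=k[m][:,2]; w=(z>.062)&(z<.076); print('plate top',w.sum(),np.median(z[w]),q[w].min(0),q[w].max(0))
A=np.c_[q[w],np.ones(w.sum())]; print('tilt',np.linalg.lstsq(A,z[w],rcond=None)[0])
E
```

```text
{'time': np.float64(58.5), 'position': array([ 0.558, -0.007,  0.193]), 'tool_rot': array([179.925,   0.578, 173.339]), 'ft_force': array([-0.601,  0.749, 21.32 ]), 'gripper_width': np.float64(0.027)}
plate top 918 0.06738867770043322 [-0.04049433 -0.05144182] [0.05077012 0.03754356]
tilt [-0.00512258 -0.00824264  0.06744896]
```

View pics/s14.png

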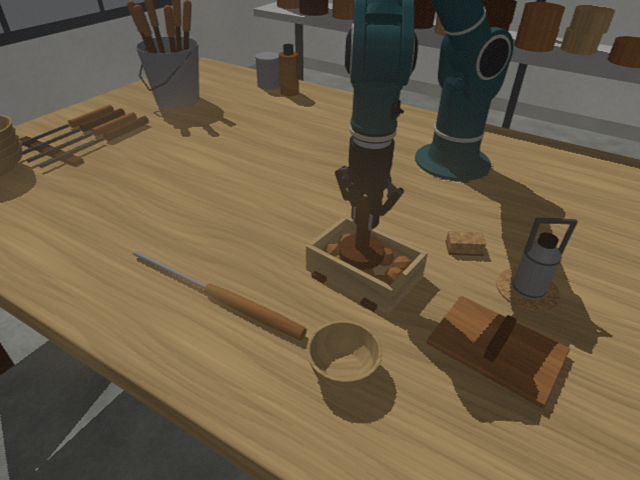

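The plate is flat and its underside is at about 47 mm, with roughly 26 N on the load. I'll lift and check for riders.

>>> {"api": "carry_out", "payload": {
  "rows": [
    {"tx": 0, "ty": 0, "tz": -0.2, "rx": 0, "ry": 0, "rz": 0, "grip": 0},
    {"tx": 0, "ty": 0, "tz": -0.4, "rx": 0, "ry": 0, "rz": 0, "grip": 0},
    {"tx": 0, "ty": 0, "tz": -0.25, "rx": 0, "ry": 0, "rz": 0, "grip": 0},
    {"tx": -0.1, "ty": -0.2, "tz": 0, "rx": 0, "ry": 0, "rz": 0, "grip": 0},
    {"tx": -0.3, "ty": -0.5, "tz": 0, "rx": 0, "ry": 0, "rz": 0, "grip": 0},
    {"tx": -0.3, "ty": -0.7, "tz": 0, "rx": 0, "ry": 0, "rz": 0, "grip": 0},
    {"tx": -0.4, "ty": -0.7, "tz": 0, "rx": 0, "ry": 0, "rz": 0, "grip": 0},
    {"tx": -0.3, "ty": -0.7, "tz": 0, "rx": 0, "ry": 0, "rz": 0, "grip": 0},
    {"tx": -0.3, "ty": -0.5, "tz": 0, "rx": 0, "ry": 0, "rz": 0, "grip": 0},
    {"tx": -0.04, "ty": -0.15, "tz": 0, "rx": 0, "ry": 0, "rz": 0, "grip": 0}
  ]
}}

```text
time: 59.75
position: [0.6333, -0.2306, 0.2373]
tool_rot: [-179.9, -0.1, 173.0]
ft_force: [-0.5, 0.2, -3.6]
gripper_width: 0.0268
```

```bash
python3 - <<'E'
from h import *
boxmap('b7.png'); s=snap('scene')
k=cloud(s).reshape(-1,3)+np.array([-.0015,-.0015,0])
a=k[(abs(k[:,0]-.634)<.06)&(abs(k[:,1]+.225)<.06)&(k[:,2]>.03)&(k[:,2]<.14)]
print(a[:,2].min(),np.percentile(a[:,2],[1,5])); b=a[(a[:,2]>.09)&(a[:,2]<.12)]; print(b.min(0),b.max(0))
go(.634,-.2255,.1465,173.3,1,0)
E
```

```text
top max z in box 0.0585 n>.052: 1
scene max z in box 0.0614 n>.052: 10
0.09038730224996787 [0.09284273 0.09604397]
[ 0.58781111 -0.27185081  0.0903873 ] [ 0.67858688 -0.18184163  0.11964925]
{'time': np.float64(59.9), 'position': array([ 0.633, -0.226,  0.238]), 'tool_rot': array([ 1.79949e+02, -1.31000e-01,  1.73279e+02]), 'ft_force': array([-0.153, -0.602, -4.226]), 'gripper_width': np.float64(0.027)}
total world [ 0.0009  0.0005 -0.0918] rotvec [ 0.05 -0.13 -0.02] per row 1.53 0.01
{"tx": -0.02, "ty": 0.01, "tz": 1.53, "rx": 0.01, "ry": -0.01, "grip": 0}
```

View pics/b7.png

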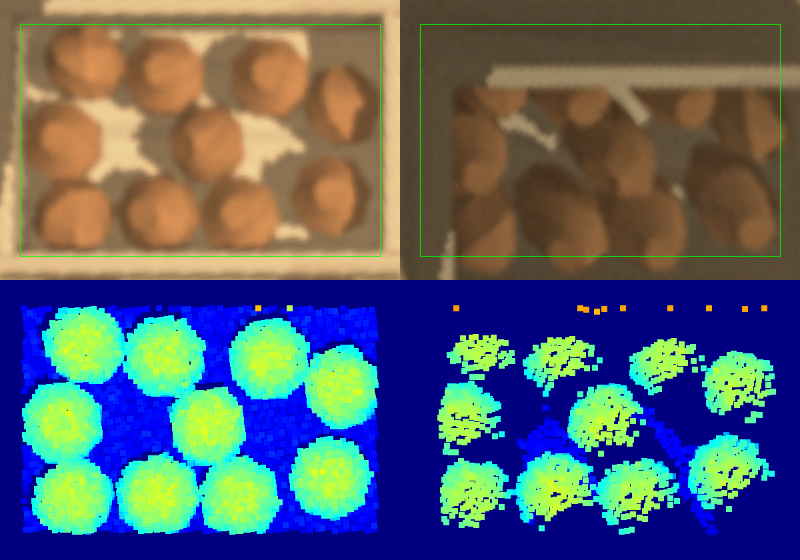

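All ten chunks lie level with tops at about 50 mm. Now the tamper goes back down.

>>> {"api": "carry_out", "payload": {
  "rows": [
    {"tx": 0, "ty": 0, "tz": 0.2, "rx": 0, "ry": 0, "rz": 0, "grip": 0},
    {"tx": 0, "ty": 0, "tz": 0.4, "rx": 0, "ry": 0, "rz": 0, "grip": 0},
    {"tx": 0, "ty": 0, "tz": 0.4, "rx": 0, "ry": 0, "rz": 0, "grip": 0},
    {"tx": 0, "ty": 0, "tz": 0.25, "rx": 0, "ry": 0, "rz": 0, "grip": 0},
    {"tx": 0, "ty": 0, "tz": 0.15, "rx": 0, "ry": 0, "rz": 0, "grip": 0},
    {"tx": 0, "ty": 0, "tz": 0.06, "rx": 0, "ry": 0, "rz": 0, "grip": 0},
    {"tx": 0, "ty": 0, "tz": 0.04, "rx": 0, "ry": 0, "rz": 0, "grip": 0},
    {"tx": 0, "ty": 0, "tz": 0, "rx": 0, "ry": 0, "rz": 0, "grip": 0},
    {"tx": 0, "ty": 0, "tz": 0, "rx": 0, "ry": 0, "rz": 0, "grip": 0},
    {"tx": 0, "ty": 0, "tz": 0, "rx": 0, "ry": 0, "rz": 0, "grip": 0}
  ]
}}

```text
time: 61.15
position: [0.6341, -0.226, 0.15]
tool_rot: [-180.0, 0.0, 173.3]
ft_force: [0.1, -0.0, -4.2]
gripper_width: 0.0267
```

>>> {"api": "carry_out", "payload": {
  "rows": [
    {"tx": 0, "ty": 0, "tz": 0.03, "rx": 0, "ry": 0, "rz": 0, "grip": 0},
    {"tx": 0, "ty": 0, "tz": 0.02, "rx": 0, "ry": 0, "rz": 0, "grip": 0},
    {"tx": 0, "ty": 0, "tz": 0.02, "rx": 0, "ry": 0, "rz": 0, "grip": 0},
    {"tx": 0, "ty": 0, "tz": 0, "rx": 0, "ry": 0, "rz": 0, "grip": 0},
    {"tx": 0, "ty": 0, "tz": 0, "rx": 0, "ry": 0, "rz": 0, "grip": 0},
    {"tx": 0, "ty": 0, "tz": 0, "rx": 0, "ry": 0, "rz": 0, "grip": 0},
    {"tx": 0, "ty": 0, "tz": 0, "rx": 0, "ry": 0, "rz": 0, "grip": 0},
    {"tx": 0, "ty": 0, "tz": 0, "rx": 0, "ry": 0, "rz": 0, "grip": 0},
    {"tx": 0, "ty": 0, "tz": 0, "rx": 0, "ry": 0, "rz": 0, "grip": 0},
    {"tx": 0, "ty": 0, "tz": 0, "rx": 0, "ry": 0, "rz": 0, "grip": 0}
  ]
}}

```text
time: 62.4
position: [0.6341, -0.226, 0.1461]
tool_rot: [-180.0, 0.0, 173.3]
ft_force: [-3.5, -0.6, 6.4]
gripper_width: 0.027
```

>>> {"api": "carry_out", "payload": {
  "rows": [
    {"tx": 0, "ty": 0, "tz": -0.01, "rx": 0, "ry": 0, "rz": 0, "grip": 0},
    {"tx": 0, "ty": 0, "tz": 0, "rx": 0, "ry": 0, "rz": 0, "grip": 0},
    {"tx": 0, "ty": 0, "tz": 0, "rx": 0, "ry": 0, "rz": 0, "grip": 1},
    {"tx": 0, "ty": 0, "tz": 0, "rx": 0, "ry": 0, "rz": 0, "grip": 1},
    {"tx": 0, "ty": 0, "tz": 0, "rx": 0, "ry": 0, "rz": 0, "grip": 1},
    {"tx": 0, "ty": 0, "tz": -0.2, "rx": 0, "ry": 0, "rz": 0, "grip": 1},
    {"tx": 0, "ty": 0, "tz": -0.5, "rx": 0, "ry": 0, "rz": 0, "grip": 1},
    {"tx": 0, "ty": 0, "tz": -0.7, "rx": 0, "ry": 0, "rz": 0, "grip": 1},
    {"tx": 0, "ty": 0, "tz": -0.6, "rx": 0, "ry": 0, "rz": 0, "grip": 1},
    {"tx": 0, "ty": 0, "tz": -0.2, "rx": 0, "ry": 0, "rz": 0, "grip": 1}
  ]
}}

```text
time: 63.65
position: [0.635, -0.2257, 0.2816]
tool_rot: [-179.9, 0.3, 173.3]
ft_force: [-0.5, -0.1, 0.4]
gripper_width: 0.0854
```

```bash
python3 - <<'E'
from h import *
s=snap('scene','s15.png'); t=snap('top')
for n,C,off in (('t',cloud(t),(.0012,.0015,0)),('s',cloud(s),(-.0015,-.0015,0))):
    k=C.reshape(-1,3)+np.array(off)
    a=k[(abs(k[:,0]-.61)<.12)&(abs(k[:,1]-.285)<.14)]
    for lo,hi in ((.014,.03),(.046,.056)):
        o=a[(a[:,2]>lo)&(a[:,2]<hi)]; print(n,'lid',len(o), cv2.minAreaRect((o[:,:2]*1000).astype(np.float32)),np.median(o[:,2]))
    a=k[(abs(k[:,0]-.634)<.06)&(abs(k[:,1]+.225)<.06)]; b=a[(a[:,2]>.012)&(a[:,2]<.025)];print('plate',b.min(0).round(4),b.max(0).round(4))
    # box wall tops
    q=tobox(k); m=(abs(q[:,0])<.085)&(abs(q[:,1])<.12)&(k[:,2]>.0595)&(k[:,2]<.066)
    o=k[m]; print(n,'box',cv2.minAreaRect((o[:,:2]*1000).astype(np.float32)))
go(.610,.285,.29,173.3,12,1)
E
```

```text
t lid 6183 ((613.1099243164062, 285.0123291015625), (201.32899475097656, 136.65692138671875), 83.04303741455078) 0.01955158584861892
t lid 405 ((612.9908447265625, 284.8433532714844), (18.721813201904297, 90.0227279663086), 83.26538848876953) 0.049512738305551134
plate [ 0.5894 -0.2699  0.012 ] [ 0.679  -0.1813  0.025 ]
t box ((554.3834228515625, 1.096282958984375), (199.8759002685547, 136.1896514892578), 82.92415618896484)
s lid 7257 ((613.1314697265625, 284.57366943359375), (200.1180877685547, 139.29342651367188), 82.92831420898438) 0.020496892393308905
s lid 468 ((612.8829345703125, 284.5079345703125), (18.24580192565918, 91.41185760498047), 82.98860168457031) 0.050210977278634085
plate [ 0.5882 -0.2693  0.012 ] [ 0.6797 -0.1806  0.0249]
s box ((554.5997314453125, 0.7801742553710938), (200.6526336669922, 141.0772705078125), 83.06021118164062)
{'time': np.float64(63.75), 'position': array([ 0.634, -0.226,  0.28 ]), 'tool_rot': array([-1.79948e+02,  1.49000e-01,  1.73309e+02]), 'ft_force': array([-0.31 , -0.828, -1.275]), 'gripper_width': np.float64(0.085)}
total world [-0.0244  0.5109  0.0103] rotvec [-0.05  0.15  0.01] per row 0.71 0.0
{"tx": 0.12, "ty": 0.7, "tz": -0.02, "grip": 1}
{"tx": 0.12, "ty": 0.7, "tz": -0.02, "grip": 1}
{"tx": 0.12, "ty": 0.7, "tz": -0.02, "grip": 1}
{"tx": 0.12, "ty": 0.7, "tz": -0.01, "grip": 1}
{"tx": 0.12, "ty": 0.7, "tz": -0.01, "grip": 1}
{"tx": 0.12, "ty": 0.7, "tz": -0.01, "grip": 1}
{"tx": 0.12, "ty": 0.7, "tz": -0.01, "grip": 1}
{"tx": 0.12, "ty": 0.7, "tz": -0.01, "grip": 1}
{"tx": 0.12, "ty": 0.7, "tz": -0.01, "grip": 1}
{"tx": 0.12, "ty": 0.7, "tz": -0.01, "grip": 1}
{"tx": 0.12, "ty": 0.7, "tz": -0.01, "grip": 1}
{"tx": 0.12, "ty": 0.7, "tz": -0.01, "grip": 1}
```

>>> {"api": "carry_out", "payload": {
  "rows": [
    {"tx": 0.1, "ty": 0.4, "tz": 0, "rx": 0, "ry": 0, "rz": 0, "grip": 1},
    {"tx": 0.15, "ty": 0.8, "tz": 0, "rx": 0, "ry": 0, "rz": 0, "grip": 1},
    {"tx": 0.15, "ty": 0.9, "tz": 0, "rx": 0, "ry": 0, "rz": 0, "grip": 1},
    {"tx": 0.15, "ty": 0.9, "tz": 0, "rx": 0, "ry": 0, "rz": 0, "grip": 1},
    {"tx": 0.15, "ty": 0.9, "tz": 0, "rx": 0, "ry": 0, "rz": 0, "grip": 1},
    {"tx": 0.15, "ty": 0.9, "tz": 0, "rx": 0, "ry": 0, "rz": 0, "grip": 1},
    {"tx": 0.15, "ty": 0.9, "tz": 0, "rx": 0, "ry": 0, "rz": 0, "grip": 1},
    {"tx": 0.15, "ty": 0.9, "tz": 0, "rx": 0, "ry": 0, "rz": 0, "grip": 1},
    {"tx": 0.15, "ty": 0.9, "tz": 0.1, "rx": 0, "ry": 0, "rz": 0, "grip": 1},
    {"tx": 0.1, "ty": 0.7, "tz": 0.2, "rx": 0, "ry": 0, "rz": 0, "grip": 1}
  ]
}}

```text
time: 65.0
position: [0.605, 0.2768, 0.2588]
tool_rot: [180.0, -0.1, 173.5]
ft_force: [0.1, -0.2, 0.1]
gripper_width: 0.0853
```

>>> {"api": "carry_out", "payload": {
  "rows": [
    {"tx": 0, "ty": 0.2, "tz": 0.4, "rx": 0, "ry": 0, "rz": 0, "grip": 1},
    {"tx": 0, "ty": 0, "tz": 0.4, "rx": 0, "ry": 0, "rz": 0, "grip": 1},
    {"tx": 0, "ty": 0, "tz": 0.4, "rx": 0, "ry": 0, "rz": 0, "grip": 1},
    {"tx": 0, "ty": 0, "tz": 0.3, "rx": 0, "ry": 0, "rz": 0, "grip": 1},
    {"tx": 0, "ty": 0, "tz": 0.2, "rx": 0, "ry": 0, "rz": 0, "grip": 1},
    {"tx": 0, "ty": 0, "tz": 0, "rx": 0, "ry": 0, "rz": 0, "grip": 1},
    {"tx": 0, "ty": 0, "tz": 0, "rx": 0, "ry": 0, "rz": 0, "grip": 1},
    {"tx": 0, "ty": 0, "tz": 0, "rx": 0, "ry": 0, "rz": 0, "grip": 1},
    {"tx": 0, "ty": 0, "tz": 0, "rx": 0, "ry": 0, "rz": 0, "grip": 1},
    {"tx": 0, "ty": 0, "tz": 0, "rx": 0, "ry": 0, "rz": 0, "grip": 1}
  ]
}}

```text
time: 66.25
position: [0.6093, 0.2845, 0.1583]
tool_rot: [180.0, 0.0, 173.3]
ft_force: [-0.7, 0.2, -0.5]
gripper_width: 0.0852
```

```bash
python3 - <<'E'
from h import *
print(bot.read_state()['joint_pos'].round(0))
go(.610,.285,.097,173.3,1,1)
E
```

```text
[ -1.  46. -40.  92.  34.  55.  30.]
{'time': np.float64(66.25), 'position': array([0.609, 0.285, 0.158]), 'tool_rot': array([1.79995e+02, 2.50000e-02, 1.73313e+02]), 'ft_force': array([-0.653,  0.216, -0.52 ]), 'gripper_width': np.float64(0.085)}
total world [ 0.0007  0.0005 -0.0613] rotvec [0.01 0.02 0.01] per row 1.02 0.0
{"tx": -0.01, "ty": 0.01, "tz": 1.02, "grip": 1}
```

>>> {"api": "carry_out", "payload": {
  "rows": [
    {"tx": -0.01, "ty": 0.01, "tz": 0.3, "rx": 0, "ry": 0, "rz": 0, "grip": 1},
    {"tx": 0, "ty": 0, "tz": 0.4, "rx": 0, "ry": 0, "rz": 0, "grip": 1},
    {"tx": 0, "ty": 0, "tz": 0.22, "rx": 0, "ry": 0, "rz": 0, "grip": 1},
    {"tx": 0, "ty": 0, "tz": 0.08, "rx": 0, "ry": 0, "rz": 0, "grip": 1},
    {"tx": 0, "ty": 0, "tz": 0, "rx": 0, "ry": 0, "rz": 0, "grip": 1},
    {"tx": 0, "ty": 0, "tz": 0, "rx": 0, "ry": 0, "rz": 0, "grip": 0.5},
    {"tx": 0, "ty": 0, "tz": 0, "rx": 0, "ry": 0, "rz": 0, "grip": 0},
    {"tx": 0, "ty": 0, "tz": 0, "rx": 0, "ry": 0, "rz": 0, "grip": 0},
    {"tx": 0, "ty": 0, "tz": 0, "rx": 0, "ry": 0, "rz": 0, "grip": 0},
    {"tx": 0, "ty": 0, "tz": 0, "rx": 0, "ry": 0, "rz": 0, "grip": 0}
  ]
}}

```text
time: 67.5
position: [0.6101, 0.2851, 0.0985]
tool_rot: [180.0, 0.0, 173.3]
ft_force: [0.8, -0.5, 3.8]
gripper_width: 0.0167
```

>>> {"api": "carry_out", "payload": {
  "rows": [
    {"tx": 0, "ty": 0, "tz": -0.1, "rx": 0, "ry": 0, "rz": 0, "grip": 0},
    {"tx": 0, "ty": 0, "tz": -0.3, "rx": 0, "ry": 0, "rz": 0, "grip": 0},
    {"tx": 0, "ty": 0, "tz": -0.4, "rx": 0, "ry": 0, "rz": 0, "grip": 0},
    {"tx": 0, "ty": 0, "tz": -0.5, "rx": 0, "ry": 0, "rz": 0, "grip": 0},
    {"tx": 0, "ty": 0, "tz": -0.4, "rx": 0, "ry": 0, "rz": 0, "grip": 0},
    {"tx": 0, "ty": 0, "tz": -0.2, "rx": 0, "ry": 0, "rz": 0, "grip": 0},
    {"tx": 0, "ty": 0, "tz": 0, "rx": 0, "ry": 0, "rz": 0, "grip": 0},
    {"tx": 0, "ty": 0, "tz": 0, "rx": 0, "ry": 0, "rz": 0, "grip": 0},
    {"tx": 0, "ty": 0, "tz": 0, "rx": 0, "ry": 0, "rz": 0, "grip": 0},
    {"tx": 0, "ty": 0, "tz": 0, "rx": 0, "ry": 0, "rz": 0, "grip": 0}
  ]
}}

```text
time: 68.75
position: [0.6096, 0.2849, 0.2112]
tool_rot: [-180.0, -0.1, 173.3]
ft_force: [-0.5, 0.4, -2.4]
gripper_width: 0.0168
```

```bash
python3 - <<'E'
from h import *
s=snap('scene','s16.png');k=cloud(s).reshape(-1,3)+np.array([-.0015,-.0015,0])
a=k[(abs(k[:,0]-.61)<.12)&(abs(k[:,1]-.285)<.14)&(k[:,2]>.128)&(k[:,2]<.142)]
print(len(a),cv2.minAreaRect((a[:,:2]*1000).astype(np.float32))); A=np.c_[a[:,:2],np.ones(len(a))]; print(np.linalg.lstsq(A,a[:,2],rcond=None)[0],np.median(a[:,2]))
go(.5525,.0017,.213,173.3,1,0)
E
```

```text
7346 ((612.662353515625, 284.40362548828125), (199.904541015625, 139.30218505859375), 83.45291137695312)
[-0.00490411  0.00159528  0.13573251] 0.13317555283227125
{'time': np.float64(68.8), 'position': array([0.61 , 0.285, 0.211]), 'tool_rot': array([-1.79978e+02, -5.70000e-02,  1.73319e+02]), 'ft_force': array([ 0.644,  0.294, -3.117]), 'gripper_width': np.float64(0.017)}
total world [-0.0572 -0.2833  0.0016] rotvec [-0.02 -0.06  0.02] per row 4.72 0.01
{"tx": 0.4, "ty": -4.8, "tz": -0.02, "ry": -0.01, "grip": 0}
```

View pics/s16.png

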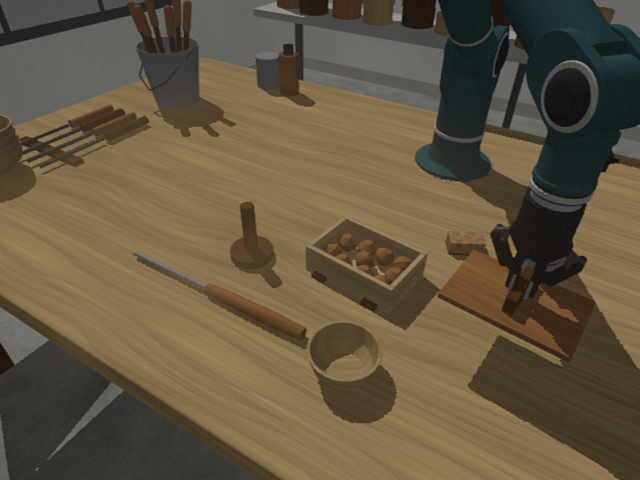

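The lid is held level, and the tamper stands upright at (250,245). I'll carry the lid to the box.

>>> {"api": "carry_out", "payload": {
  "rows": [
    {"tx": 0, "ty": -0.2, "tz": 0, "rx": 0, "ry": 0, "rz": 0, "grip": 0},
    {"tx": 0.05, "ty": -0.5, "tz": 0, "rx": 0, "ry": 0, "rz": 0, "grip": 0},
    {"tx": 0.05, "ty": -0.7, "tz": 0, "rx": 0, "ry": 0, "rz": 0, "grip": 0},
    {"tx": 0.05, "ty": -0.7, "tz": 0, "rx": 0, "ry": 0, "rz": 0, "grip": 0},
    {"tx": 0.05, "ty": -0.7, "tz": 0, "rx": 0, "ry": 0, "rz": 0, "grip": 0},
    {"tx": 0.05, "ty": -0.7, "tz": 0, "rx": 0, "ry": 0, "rz": 0, "grip": 0},
    {"tx": 0.05, "ty": -0.6, "tz": 0, "rx": 0, "ry": 0, "rz": 0, "grip": 0},
    {"tx": 0.05, "ty": -0.4, "tz": 0, "rx": 0, "ry": 0, "rz": 0, "grip": 0},
    {"tx": 0.05, "ty": -0.2, "tz": 0, "rx": 0, "ry": 0, "rz": 0, "grip": 0},
    {"tx": 0, "ty": -0.1, "tz": 0, "rx": 0, "ry": 0, "rz": 0, "grip": 0}
  ]
}}

```text
time: 70.05
position: [0.5522, 0.0013, 0.2122]
tool_rot: [-180.0, 0.0, 173.3]
ft_force: [-0.1, 0.2, -2.4]
gripper_width: 0.0174
```

>>> {"api": "carry_out", "payload": {
  "rows": [
    {"tx": 0, "ty": 0, "tz": 0.2, "rx": 0, "ry": 0, "rz": 0, "grip": 0},
    {"tx": 0, "ty": 0, "tz": 0.3, "rx": 0, "ry": 0, "rz": 0, "grip": 0},
    {"tx": 0, "ty": 0, "tz": 0.15, "rx": 0, "ry": 0, "rz": 0, "grip": 0},
    {"tx": 0, "ty": 0, "tz": 0, "rx": 0, "ry": 0, "rz": 0, "grip": 0},
    {"tx": 0, "ty": 0, "tz": 0, "rx": 0, "ry": 0, "rz": 0, "grip": 0},
    {"tx": 0, "ty": 0, "tz": 0, "rx": 0, "ry": 0, "rz": 0, "grip": 0},
    {"tx": 0, "ty": 0, "tz": 0, "rx": 0, "ry": 0, "rz": 0, "grip": 0},
    {"tx": 0, "ty": 0, "tz": 0, "rx": 0, "ry": 0, "rz": 0, "grip": 0},
    {"tx": 0, "ty": 0, "tz": 0, "rx": 0, "ry": 0, "rz": 0, "grip": 0},
    {"tx": 0, "ty": 0, "tz": 0, "rx": 0, "ry": 0, "rz": 0, "grip": 0}
  ]
}}

```text
time: 71.3
position: [0.5525, 0.0017, 0.1731]
tool_rot: [-180.0, 0.0, 173.3]
ft_force: [0.4, 0.0, -2.5]
gripper_width: 0.0171
```

```bash
python3 - <<'E'
from h import *
s=snap('scene');k=cloud(s).reshape(-1,3)+np.array([-.0015,-.0015,0]);b=tobox(k)
m=(abs(b[:,0])<.1)&(abs(b[:,1])<.13)
a=k[m&(k[:,2]>.088)&(k[:,2]<.104)]
print(len(a),cv2.minAreaRect((a[:,:2]*1000).astype(np.float32)),np.median(a[:,2]))
go(.5525,.0017,.1525,173.3,1,0)
E
```

```text
4103 ((555.1092529296875, 1.900177001953125), (201.26031494140625, 138.870361328125), 83.29627990722656) 0.0945027246777253
{'time': np.float64(71.35), 'position': array([0.552, 0.002, 0.173]), 'tool_rot': array([-1.79999e+02, -1.00000e-03,  1.73311e+02]), 'ft_force': array([ 0.456,  0.275, -2.325]), 'gripper_width': np.float64(0.017)}
total world [ 0.     -0.0001 -0.0206] rotvec [-0.   -0.    0.01] per row 0.34 0.0
{"tz": 0.34, "grip": 0}
```

Aligned within 1 mm of the box (0.5545, 0.001). I'll lower it 20 mm.

>>> {"api": "carry_out", "payload": {
  "rows": [
    {"tx": 0, "ty": 0, "tz": 0.06, "rx": 0, "ry": 0, "rz": 0, "grip": 0},
    {"tx": 0, "ty": 0, "tz": 0.06, "rx": 0, "ry": 0, "rz": 0, "grip": 0},
    {"tx": 0, "ty": 0, "tz": 0.06, "rx": 0, "ry": 0, "rz": 0, "grip": 0},
    {"tx": 0, "ty": 0, "tz": 0.06, "rx": 0, "ry": 0, "rz": 0, "grip": 0},
    {"tx": 0, "ty": 0, "tz": 0.05, "rx": 0, "ry": 0, "rz": 0, "grip": 0},
    {"tx": 0, "ty": 0, "tz": 0.04, "rx": 0, "ry": 0, "rz": 0, "grip": 0},
    {"tx": 0, "ty": 0, "tz": 0, "rx": 0, "ry": 0, "rz": 0, "grip": 0},
    {"tx": 0, "ty": 0, "tz": 0, "rx": 0, "ry": 0, "rz": 0, "grip": 0},
    {"tx": 0, "ty": 0, "tz": 0, "rx": 0, "ry": 0, "rz": 0, "grip": 0},
    {"tx": 0, "ty": 0, "tz": 0, "rx": 0, "ry": 0, "rz": 0, "grip": 0}
  ]
}}

```text
time: 72.6
position: [0.5525, 0.0017, 0.1534]
tool_rot: [-180.0, 0.0, 173.3]
ft_force: [-0.3, 0.3, -3.3]
gripper_width: 0.0169
```

```bash
python3 - <<'E'
from h import *
s=snap('scene','s17.png');k=cloud(s).reshape(-1,3)+np.array([-.0015,-.0015,0]);b=tobox(k)
m=(abs(b[:,0])<.1)&(abs(b[:,1])<.13)
a=k[m&(k[:,2]>.066)&(k[:,2]<.085)]
print(len(a),cv2.minAreaRect((a[:,:2]*1000).astype(np.float32)),np.median(a[:,2])); st()
E
```

```text
4153 ((554.850341796875, 2.0220489501953125), (200.8700408935547, 140.13182067871094), 83.10704803466797) 0.07476817980508271
{'time': np.float64(72.65), 'position': array([0.553, 0.002, 0.153]), 'tool_rot': array([-1.79996e+02,  7.00000e-03,  1.73307e+02]), 'ft_force': array([ 0.158, -0.354, -3.958]), 'gripper_width': np.float64(0.017)}
```

Still about 1 mm above home, so I'll lower that last bit, release and back off.

>>> {"api": "carry_out", "payload": {
  "rows": [
    {"tx": 0, "ty": 0, "tz": 0.02, "rx": 0, "ry": 0, "rz": 0, "grip": 0},
    {"tx": 0, "ty": 0, "tz": 0, "rx": 0, "ry": 0, "rz": 0, "grip": 0},
    {"tx": 0, "ty": 0, "tz": 0, "rx": 0, "ry": 0, "rz": 0, "grip": 0},
    {"tx": 0, "ty": 0, "tz": 0, "rx": 0, "ry": 0, "rz": 0, "grip": 1},
    {"tx": 0, "ty": 0, "tz": 0, "rx": 0, "ry": 0, "rz": 0, "grip": 1},
    {"tx": 0, "ty": 0, "tz": 0, "rx": 0, "ry": 0, "rz": 0, "grip": 1},
    {"tx": 0, "ty": 0, "tz": -0.1, "rx": 0, "ry": 0, "rz": 0, "grip": 1},
    {"tx": 0, "ty": 0, "tz": -0.5, "rx": 0, "ry": 0, "rz": 0, "grip": 1},
    {"tx": 0, "ty": 0, "tz": -0.8, "rx": 0, "ry": 0, "rz": 0, "grip": 1},
    {"tx": 0, "ty": 0, "tz": -0.8, "rx": 0, "ry": 0, "rz": 0, "grip": 1}
  ]
}}

```text
time: 73.9
position: [0.5523, 0.002, 0.2857]
tool_rot: [180.0, -0.0, 173.3]
ft_force: [1.0, -0.3, -0.1]
gripper_width: 0.0857
```

>>> {"api": "carry_out", "payload": {
  "rows": [
    {"tx": 0, "ty": -0.4, "tz": -0.2, "rx": 0, "ry": 0, "rz": 0, "grip": 1},
    {"tx": 0.1, "ty": -0.8, "tz": 0, "rx": 0, "ry": 0, "rz": 0, "grip": 1},
    {"tx": 0.2, "ty": -0.8, "tz": 0, "rx": 0, "ry": 0, "rz": 0, "grip": 1},
    {"tx": 0.2, "ty": -0.8, "tz": 0, "rx": 0, "ry": 0, "rz": 0, "grip": 1},
    {"tx": 0.2, "ty": -0.8, "tz": 0, "rx": 0, "ry": 0, "rz": 0, "grip": 1},
    {"tx": 0.2, "ty": -0.8, "tz": 0, "rx": 0, "ry": 0, "rz": 0, "grip": 1},
    {"tx": 0, "ty": -0.5, "tz": 0, "rx": 0, "ry": 0, "rz": 0, "grip": 1},
    {"tx": 0, "ty": 0, "tz": 0, "rx": 0, "ry": 0, "rz": 0, "grip": 1},
    {"tx": 0, "ty": 0, "tz": 0, "rx": 0, "ry": 0, "rz": 0, "grip": 1},
    {"tx": 0, "ty": 0, "tz": 0, "rx": 0, "ry": 0, "rz": 0, "grip": 1}
  ]
}}

```text
time: 75.15
position: [0.4651, -0.2824, 0.2963]
tool_rot: [180.0, 0.0, 173.5]
ft_force: [-0.3, 0.3, -0.3]
gripper_width: 0.0853
```

```bash
python3 - <<'E'
from h import *
s=snap('scene','s18.png');t=snap('top','t18.png');st()
for n,C,off in (('t',cloud(t),(.0012,.0015,0)),('s',cloud(s),(-.0015,-.0015,0))):
    k=C.reshape(-1,3)+np.array(off); b=tobox(k); m=(abs(b[:,0])<.1)&(abs(b[:,1])<.13)
    a=k[m&(k[:,2]>.066)&(k[:,2]<.085)]; A=np.c_[a[:,:2],np.ones(len(a))]
    print(n,'lid',cv2.minAreaRect((a[:,:2]*1000).astype(np.float32)),np.median(a[:,2]),np.linalg.lstsq(A,a[:,2],rcond=None)[0][:2])
    a=k[(abs(k[:,0]-.634)<.06)&(abs(k[:,1]+.225)<.06)]; o=a[(a[:,2]>.012)&(a[:,2]<.027)];print('plate',o.min(0).round(4),o.max(0).round(4),np.median(o[:,2]))
    a=k[(abs(k[:,0]-.427)<.07)&(abs(k[:,1]-.298)<.07)]; o=a[(a[:,2]>.160)&(a[:,2]<.18)];print('bar',o.min(0).round(4),o.max(0).round(4))
E
```

```text
{'time': np.float64(75.25), 'position': array([ 0.465, -0.283,  0.296]), 'tool_rot': array([-1.79999e+02,  5.00000e-03,  1.73437e+02]), 'ft_force': array([-0.629, -0.367, -0.013]), 'gripper_width': np.float64(0.085)}
t lid ((555.85546875, 2.2140655517578125), (200.207763671875, 136.4009552001953), 83.3291244506836) 0.07368038661536294 [ 0.00043779 -0.00064861]
plate [ 0.5901 -0.2699  0.0125] [ 0.6789 -0.1811  0.0261] 0.019550888257212417
bar [0.4094 0.2674 0.1613] [0.448  0.3337 0.1782]
s lid ((555.3970947265625, 1.6303787231445312), (201.8583526611328, 139.00990295410156), 83.19942474365234) 0.0739391796789606 [-0.00793118  0.00054967]
plate [ 0.5893 -0.2709  0.012 ] [ 0.6794 -0.18    0.027 ] 0.019431698867706633
bar [0.4121 0.2676 0.1601] [0.4512 0.333  0.177 ]
```

View pics/s18.png

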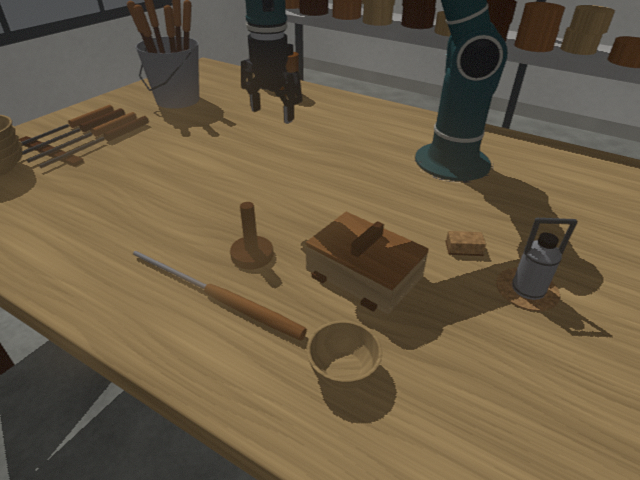

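View pics/t18.png

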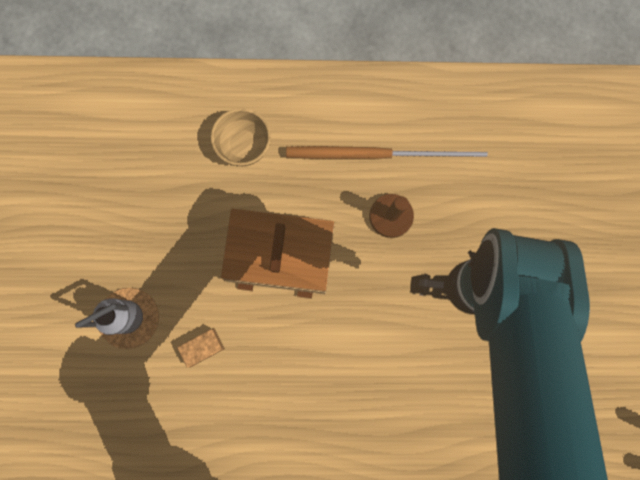

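The lid is home, with its top at 74 mm, square and flat. The tamper is upright, the can is centred on the mat, and the bowl, gouge and sanding block haven't moved. Handing in.

```bash
python3 -c "
from bench import bot
print(bot.close_job())"
```

```text
the job is handed in; nothing more can be done
None
```

The box is topped up and closed, and I handed the job in at about 75 s. It reported no verdict.

**What I did:**
- I lifted the can by its handle, stood it on the mat, and laid the lid on the bench.
- All five bench chunks went into the box. Only the last rode up on the others, with its top at about 64 mm.
- One flat press with the tamper cleared it: about 26 N, with the plate's underside about 47 mm above the bench. I then stood the tamper back in its place and put the lid on.

**Last checks, from both cameras:**
- **Chunks:** after tamping, all ten lay in one layer with tops at about 50 mm. I checked this before the lid went back on.
- **Lid:** its top is at 73.7–73.9 mm (74 mm is fully home). It is within about 2 mm of the box in plan, square within 0.5° and flat.
- **Can:** upright, within about 4 mm of the mat's centre.
- **Tamper:** upright on the bench, with the plate's top at about 20 mm.
- **Bowl, gouge and sanding block:** they look unmoved in the pictures; I did not re-measure them.
- **Arm:** clear of everything at the end.

No check failed. The two cameras disagreed by 2–4 mm throughout. I split the difference for most positions, and set the lid down using the gripper positions from when I took it off.

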